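# Clear the cans, fetch the lost hole saw and nest the set in its case

### The job

Put the hole-saw set back in its case: first clear the blue spray can and the yellow oil bottle out of the green sheet-steel stall and stand both upright on the black rubber mat, then fetch out the hole saw hidden behind them. Nest the three saws teeth up in the round pocket of the open orange case, largest first, each smaller one resting right down inside the next, and stand the can and the bottle back where each of them stood at the start. Do not knock the can or bottle over, and leave the red tape measure and the small red-lidded tin where they are.

Things in the scene. Friction and masses are not known exactly. Their poses are not given: they have to be found in the camera images.
- saw_large_c (a point): the largest steel hole saw, a round cup open at the top, 70 mm outside diameter, 65 mm inside, 48 mm high with the teeth, wall 2.5 mm, floor 4 mm thick; stands teeth up. The point is its centre, half-way up (24 mm above the underside); z along the axis, up. Any one of the three saws stands behind the can and bottle at the start, the other two on the open bench
- saw_medium_c (a point): the middle steel hole saw, a round cup open at the top, 54 mm outside diameter, 49 mm inside, 48 mm high with the teeth, wall 2.5 mm, floor 4 mm thick; stands teeth up. The point is its centre, half-way up (24 mm above the underside); z along the axis, up. Any one of the three saws stands behind the can and bottle at the start, the other two on the open bench
- saw_small_c (a point): the smallest steel hole saw, a round cup open at the top, 38 mm outside diameter, 33 mm inside, 48 mm high with the teeth, wall 2.5 mm, floor 4 mm thick; stands teeth up. The point is its centre, half-way up (24 mm above the underside); z along the axis, up. Any one of the three saws stands behind the can and bottle at the start, the other two on the open bench
- spray_c (a point): blue spray can with a white band and white cap, 150 mm high; straight sides 53 mm in diameter from the foot to 122 mm up, above them a cap 49 mm in diameter. The point is its centre, half-way up (75 mm above the foot), z up. About 0.24 kg
- oil_c (a point): yellow oil bottle with a white label and red spout, 150 mm high; straight sides 56 mm in diameter from the foot to 120 mm up. The point is its centre, half-way up (75 mm above the foot), z up. About 0.28 kg
- stall: green sheet-steel stall, fixed: two sides and a back 83 mm high, no floor (things stand on the bench), open in front. Origin on the bench at its middle; x towards the back (inner face at x = 87 mm, front edge at -90 mm), inner side faces at y = +-105 mm. At the start the can and bottle stand side by side about 50 mm in front of the origin, the hidden saw about 22 mm behind it
- mat: black ribbed rubber mat, fixed, 180 mm (x) by 200 mm (y), 4 mm thick; origin under its middle, on the bench
- pocket (a point): middle of the floor of the round pocket in the open orange case (fixed): pocket 82 mm in diameter and 18 mm deep, its floor 8 mm above the bench and its rim, like the black insert round it, 26 mm above the bench; the orange shell stands 32 mm high. x from the lid, which lies flat on the robot's side, towards the case's far edge
- tape_c (a point): red tape measure on the open bench, 62 x 30 mm and 62 mm high, centre half-way up; to be left alone
- tin_c (a point): small round tin with a red lid in the stall's back corner at its +y side, 52 mm in diameter, 28 mm high, centre half-way up; to be left alone

How it is judged:
By the outcome, as a careful person would: the job done as asked, in the order asked, and still so for the second after the job is handed in, with the robot touching nothing.
It also fails if it takes over 144 s, if anything falls off the work surface, if the arm or the gripper's body presses on something with over 40 N, if the wrist force passes 120 N, or if a joint passes its speed limit or range.

### The arm

A 6-joint arm with a two-finger parallel gripper is mounted at the origin on the work surface. World frame = base frame: x ahead of the robot, y to its left, z up, the work surface at z = 0. Lengths are in m, angles in rad, forces in N, time in s.
With the tool pointing down it reaches from about 0.225 to 0.875 m from the base axis. Payload 3.4 kg.
Tool frame: the origin (TCP) lies at the very end of the fingers, on their centre line; the grasp point (between the pads) lies robot.grip_point_offset behind it (robot.grip_point_offset is the distance from the TCP to the grasp point, in m); y points along the fingers, x is the direction in which the jaws open and shut, and the axes are right-handed (so a half turn about y gives the same grasp; the last joint's range is limited). The gripper opens to 85 mm and grips with 20 to 120 N. Pads are 22 mm wide; open, the fingers measure 114 mm over their backs; the gripper's body (76 mm by 85 mm) begins 54 mm behind the grasp point. The pads swing forward as they close: fully open they stand 13 mm farther back than shut.
Start: joints at [-1.444, 0.276, 1.505, -0, 1.361, -0.121], TCP at [0.141, -0.557, 0.231] pointing down, gripper open.
Joint ranges: [-2.89, 2.89], [-0.75, 2.08], [0.22, 2.7], [-1.18, 4.32], [0.11, 2.71], [-2.7, 2.7]. Speed limits (rad/s): [2.57, 2.57, 3.14, 3.14, 3.14, 3.14].

### API

Orientations are given as a unit quaternion [x, y, z, w].
In Python, from cell import robot gives the robot as it stands.
- The arm moves only by the tool move_arm, never from a script. Its argument "series" is a list of rows, each an object with "gripper": the opening, from -1 (shut) to 1 (fully open), so that 0 is half open; "xyz": the shift along the tool's x, y, z in m, a list of three; "turn": the turn about the tool's y in rad. In form: [{"gripper": gripper, "xyz": [x, y, z], "turn": turn}, ...]. A call has exactly 5 rows; each row is the pose to reach, as a shift and turn from the pose commanded when the call began, along the tool's axes at that moment; what a row does not reach only later rows make up. A row lasts 1/10 s, in which the tool goes at most 50 mm and 8.59 degrees, less where a joint would pass 70% of its speed; a pose out of reach is approached as far as the arm can. A call with a gripper value outside its range is refused whole. The fingers move at their own pace and stop on an object; "grip_force" is the grip in N (left out, the last holds). Time passes only in rows, so rows that repeat a pose let the fingers close, or fill a call up. It gives the time, the measured TCP pose, the force and the opening at its end, in the units of the state.
- robot.get_state(): the state, without advancing time (a new reading comes with each control period).
- robot.camera(name): name is "scene" or "top" or "wrist"; returns (picture, depth): 480x640x3 uint8, red, green, blue; 480x640 float32, m along the optical axis (not along the pixel's ray), 0 where there is no reading.
- robot.camera_model(name): a dict with "fx", "fy", "cx", "cy" (pixels), "position" and "rotation" of the camera in the world. Camera axes: x right, y up, looking along -z (the intrinsics and any distortion apply to the point x, -y, -z); pixel columns grow to the right and rows downward; lengths in m; the calibration is good to about 2 mm. A picture is of the moment at which its call begins: read the wrist's pose just before it. camera_model takes no time and is no camera call; for the wrist camera it gives the pose at the moment of the call.
- robot.hand_in(): hands the job in, once; it reports no verdict.
Trained networks look in the newest picture that a camera, given by its name, has taken for a name from the list of things; names that differ only in an ending like _2 or _b are one class to them, and where a whole thing is asked for, a point or a joint stands for the part that bears it (a point fixed in the world has none). Each returns a list of dicts, best first, with "score" (0 to 1); they miss things now and then, are a little off and sometimes report something else, mostly with a low value. They report only what shows in the picture. A call takes as long as a camera call.
- robot.search_frame(camera, target): "location" ([column, row] as shares, 0 to 1, of the picture: columns of its width, rows of its height, amid what is visible of it).
The state is a dict: "time": time; "joint_positions": joint angles; "joint_velocities": joint speeds; "joint_torque": joint torques, N m; "ee_pos": TCP position; "tcp_rot": TCP orientation; "wrist_force": force on the tool from outside, world axes, zero at the start; "moment": the same for the moment, N m; "opening": finger opening in m.
Only numpy, scipy, OpenCV 4.12 (cv2) and the standard library are available. Lean on these libraries where they do the work, as an engineer would, in place of code of your own. Each camera call takes 0.05 s, during which the arm holds its last target. There are 200 camera calls.

## Working session

There is one attempt and no reset: what is moved stays moved. The work goes in short steps, Python scripts to look and compute and a tool call to move; the robot and the scene stay as the last step left them, time stands still between calls to the robot, and variables do not carry over. Pictures are saved under pics/ and viewed, about 12 in all and at most 16, crops included, and the job is handed in when it is done.

Besides the shell and the picture viewer there is one more tool, called after "Request:" as name(argument=value, ...), one argument or row to a line, values as JSON. move_arm: Moves the arm, as the interface text tells. Its arguments: {"type":"object","properties":{"series":{"type":"array","items":{"type":"object","properties":{"gripper":{"type":"number"},"xyz":{"type":"array","items":{"type":"number"}},"turn":{"type":"number"}}}},"grip_force":{"type":"number"}},"required":["series"]}

```bash
ls; mkdir -p pics; cat > h.py <<'E'
import numpy as np, cv2
from cell import robot
def shot(n,f=None):
    m=robot.camera_model(n); p,d=robot.camera(n)
    if f: cv2.imwrite('pics/'+f,p[:,:,::-1])
    return p,d,m
def w(m,u,v,d):
    R=np.array(m['rotation'])
    if R.shape!=(3,3):
        from scipy.spatial.transform import Rotation as Ro
        R=Ro.from_quat(R).as_matrix()
    c=np.stack([(u-m['cx'])/m['fx']*d,-(v-m['cy'])/m['fy']*d,-d*np.ones_like(u,float)],-1)
    return c@R.T+np.array(m['position'])
def cloud(m,d):
    v,u=np.mgrid[:480,:640].astype(float)
    return w(m,u,v,d.astype(float))
E
python3 - <<'E'
from h import *
s=robot.get_state();print(s['ee_pos'],s['tcp_rot'],s['opening'],s['wrist_force'],robot.grip_point_offset)
for n in ('top','scene'):
    p,d,m=shot(n,n+'0.png');print(m)
    np.savez(n+'0.npz',p=p,d=d)
    P=cloud(m,d)
    for t in ['saw_large_c','saw_medium_c','saw_small_c','spray_c','oil_c','stall','mat','pocket','tape_c','tin_c']:
        for r in robot.search_frame(n,t)[:2]:
            c,q=r['location'];u,v=int(c*640),int(q*480)
            print(n,t,round(r['score'],2),u,v,P[v,u].round(3))
E
```

```text
pics
[ 0.14093993 -0.55691195  0.23039952] [-0.55749018  0.43485192 -0.43389583  0.55842897] 0.08554460387047799 [-0.24763749 -0.06354577  0.48158685] 0.0187
{'fx': 473.91824390430077, 'fy': 473.91824390430077, 'cx': 322.2569451819893, 'cy': 237.12777099888908, 'position': array([ 0.42579055, -0.01430816,  0.91430378]), 'rotation': array([ 0.04875163, -0.04407283, -0.69955014,  0.71155496])}
top saw_large_c 0.86 309 190 [0.639 0.02  0.004]
top saw_large_c 0.55 285 222 [0.552 0.053 0.145]
top saw_medium_c 0.58 251 274 [0.472 0.128 0.003]
top saw_small_c 0.92 382 285 [ 0.456 -0.123  0.006]
top spray_c 0.95 328 216 [ 0.562 -0.017  0.15 ]
top oil_c 0.92 286 224 [0.549 0.052 0.138]
top stall 0.71 302 159 [0.701 0.036 0.006]
top mat 0.56 310 188 [0.643 0.019 0.005]
top pocket 0.86 147 325 [0.374 0.312 0.032]
top tape_c 0.95 321 294 [ 0.436 -0.007  0.063]
top tape_c 0.3 292 157 [0.701 0.055 0.017]
top tin_c 0.94 261 176 [0.659 0.112 0.03 ]
{'fx': 486.0119897133778, 'fy': 486.0119897133778, 'cx': 317.1056515790642, 'cy': 247.48525552853397, 'position': array([0.95927629, 0.11530664, 0.84496368]), 'rotation': array([0.14400284, 0.20762658, 0.78529698, 0.56521061])}
scene saw_large_c 0.63 323 308 [0.634 0.01  0.006]
scene saw_medium_c 0.56 406 239 [0.441 0.12  0.005]
scene saw_small_c 0.75 285 210 [ 0.478 -0.121  0.048]
scene spray_c 0.59 317 253 [ 0.59  -0.016  0.127]
scene oil_c 0.74 359 268 [0.59  0.058 0.118]
scene stall 0.67 327 331 [0.701 0.038 0.084]
scene mat 0.89 206 187 [ 0.449 -0.315  0.004]
scene pocket 0.63 511 248 [0.41  0.316 0.026]
scene pocket 0.3 322 252 [ 0.588 -0.008  0.132]
scene tape_c 0.61 347 213 [ 0.455 -0.001  0.062]
scene tape_c 0.19 320 255 [ 0.592 -0.01   0.127]
scene tin_c 0.7 374 330 [0.653 0.11  0.027]
```

View pics/top0.png

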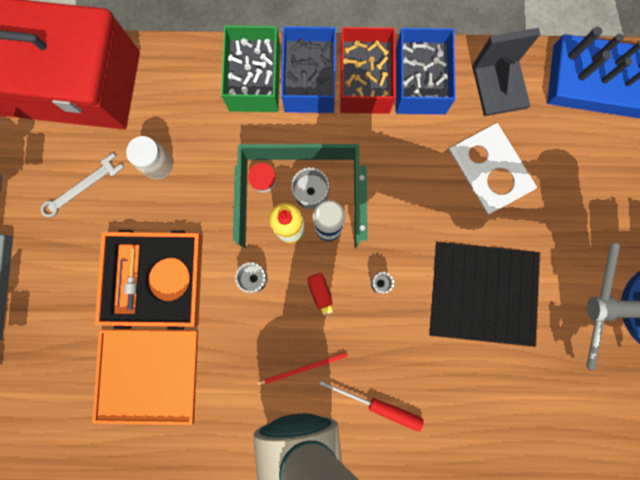

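```bash
python3 - <<'E'
from h import *
from scipy.optimize import least_squares
def circ(pts,r):
    f=lambda c:np.hypot(*(pts[:,:2]-c).T)-r
    return least_squares(f,pts[:,:2].mean(0),loss='soft_l1',f_scale=.002).x
def pc(n):
    z=np.load(n+'0.npz'); return cloud(robot.camera_model(n),z['d']).reshape(-1,3)
T=pc('top');S=pc('scene')
def sel(P,c,r,z0,z1): return P[(np.hypot(P[:,0]-c[0],P[:,1]-c[1])<r)&(P[:,2]>z0)&(P[:,2]<z1)]
for n,P in (('top',T),('scene',S)):
    for nm,c,r in (('large',(.639,.02),.045),('med',(.472,.128),.04),('small',(.456,-.123),.03)):
        a=sel(P,c,r,.042,.056)
        if len(a): 
            mc,rad=cv2.minEnclosingCircle(a[:,:2].astype(np.float32)*1000)
            print(n,nm,len(a),mc,rad,a[:,2].mean())
    for nm,c in (('spray',(.562,-.017)),('oil',(.55,.053))):
        for z0,z1 in ((.146,.156),(.1,.12),(.112,.145)):
            a=sel(P,c,.045,z0,z1)
            if len(a)>5: 
                mc,rad=cv2.minEnclosingCircle(a[:,:2].astype(np.float32)*1000)
                print(n,nm,z0,len(a),mc,rad,a[:,2].mean(),a.min(0).round(3),a.max(0).round(3))
    a=sel(P,(.436,-.007),.08,.055,.068);print('tape',cv2.minAreaRect(a[:,:2].astype(np.float32)*1000))
    a=sel(P,(.64,.03),.2,.078,.090);print('stall',cv2.minAreaRect(a[:,:2].astype(np.float32)*1000),a.min(0),a.max(0))
    a=sel(P,(.659,.112),.04,.024,.034);print('tin',cv2.minEnclosingCircle(a[:,:2].astype(np.float32)*1000))
    a=sel(P,(.37,.31),.2,.029,.036);print('shell',cv2.minAreaRect(a[:,:2].astype(np.float32)*1000))
    a=sel(P,(.37,.31),.06,.004,.014)
    if len(a):print('pocketfloor',len(a),cv2.minEnclosingCircle(a[:,:2].astype(np.float32)*1000))
    print('bench',np.median(sel(P,(.5,-.2),.03,-.02,.02)[:,2]))
z=robot.camera_model('wrist');print(z)
E
```

```text
top large 197 (636.1026000976562, 17.319194793701172) 35.35713195800781 0.047178275859318
top med 156 (463.6776428222656, 123.24491882324219) 27.094812393188477 0.04729223977840794
top small 105 (458.564697265625, -119.81947326660156) 19.199527740478516 0.046939630458390724
top spray 0.146 621 (564.9469604492188, -18.825956344604492) 24.18602752685547 0.15028136085023652 [ 0.541 -0.042  0.146] [0.588 0.004 0.156]
top spray 0.1 31 (554.7303466796875, -5.387990951538086) 33.81613540649414 0.10662850807048473 [ 0.539 -0.038  0.1  ] [0.562 0.028 0.115]
top spray 0.112 179 (565.0338745117188, -18.95426368713379) 27.347423553466797 0.13003957987760287 [ 0.538 -0.046  0.112] [0.588 0.008 0.145]
top oil 0.146 19 (560.9738159179688, 55.09230422973633) 3.6879029273986816 0.14972600664415592 [0.558 0.052 0.147] [0.564 0.058 0.154]
top oil 0.1 68 (560.919189453125, 55.21463394165039) 27.99271011352539 0.11180856243707796 [0.533 0.028 0.1  ] [0.589 0.082 0.12 ]
top oil 0.112 815 (560.9737548828125, 55.223419189453125) 27.937288284301758 0.1298550559096552 [0.533 0.028 0.113] [0.589 0.083 0.145]
t
[... 1774 characters left out ...]
7700195312)
stall ((663.8599243164062, 37.738250732421875), (277.96929931640625, 221.3519744873047), 0.9739918112754822) [ 0.52313085 -0.07459869  0.07800976] [0.80425158 0.14891198 0.08993742]
tin ((664.1492919921875, 115.2481918334961), 30.655986785888672)
shell ((463.33355712890625, 265.882568359375), (181.3335723876953, 283.8928527832031), 0.21276351809501648)
pocketfloor 715 ((369.99163818359375, 309.95703125), 59.978153228759766)
bench -0.00030819637028983715
{'fx': 342.116805258698, 'fy': 342.116805258698, 'cx': 316.7802997297904, 'cy': 244.363445718216, 'position': array([ 0.22215564, -0.5374708 ,  0.37356257]), 'rotation': array([-0.12826736,  0.09910352, -0.6057636 ,  0.77895856])}
```

View pics/scene0.png

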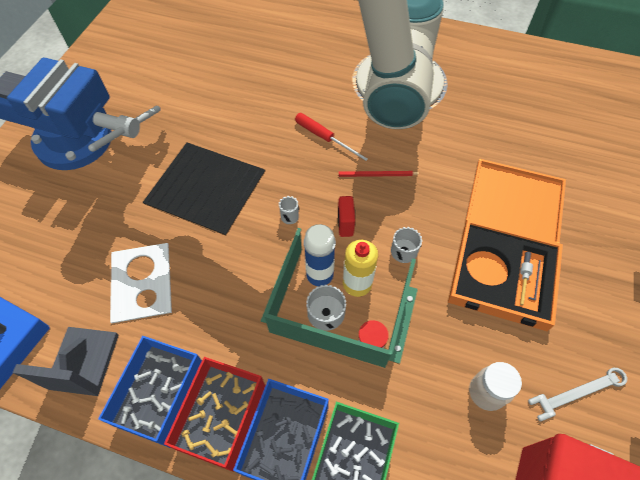

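```bash
python3 - <<'E'
from h import *
from scipy.spatial.transform import Rotation as Ro
s=robot.get_state();R=Ro.from_quat(s['tcp_rot']).as_matrix();print(R.round(4))
for n in ('top','scene'):
    z=np.load(n+'0.npz');P=cloud(robot.camera_model(n),z['d']);hsv=cv2.cvtColor(z['p'],cv2.COLOR_RGB2HSV)
    near=(np.abs(P[...,0]-.45)<.1)&(np.abs(P[...,1]-.28)<.1)
    org=(hsv[...,0]>5)&(hsv[...,0]<20)&(hsv[...,1]>150)
    # black insert hole: orange component in pocket
    k,l,st,c=cv2.connectedComponentsWithStats((near&org&(P[...,2]>0.002)&(P[...,2]<.022)).astype(np.uint8))
    for i in range(1,k):
        if st[i,4]>200:
            q=P[l==i]; print(n,'orange',st[i],c[i],q.min(0).round(3),q.max(0).round(3),q.mean(0).round(3),cv2.minEnclosingCircle(q[:,:2].astype(np.float32)*1000))
    blk=(z['p'].max(-1)<70)&(np.abs(P[...,0]-.44)<.15)&(np.abs(P[...,1]+.33)<.15)&(P[...,2]<.012)
    k,l,st,c=cv2.connectedComponentsWithStats(blk.astype(np.uint8));i=1+np.argmax(st[1:,4])
    print(n,'mat',cv2.minAreaRect(P[l==i][:,:2].astype(np.float32)*1000))
    bi=(z['p'].max(-1)<70)&near&(np.abs(P[...,2]-.026)<.005)
    print(n,'insert',cv2.minAreaRect(P[bi][:,:2].astype(np.float32)*1000))
E
```

```text
[[ 2.453e-01  0.000e+00  9.695e-01]
 [-9.695e-01 -1.000e-04  2.453e-01]
 [ 1.000e-04 -1.000e+00 -0.000e+00]]
top orange [195 234  15  92 300] [199.39       283.54333333] [0.374 0.205 0.002] [0.548 0.229 0.022] [0.453 0.225 0.011] ((461.47900390625, 217.59063720703125), 87.65757751464844)
top orange [116 244  23  70 806] [127.41066998 276.43920596] [0.394 0.345 0.004] [0.524 0.38  0.022] [0.464 0.363 0.009] ((459.16546630859375, 363.09185791015625), 66.8385009765625)
top orange [ 148  258   41   44 1407] [167.98862829 279.13432836] [0.418 0.247 0.004] [0.5   0.323 0.022] [0.46  0.286 0.009] ((459.16876220703125, 283.3435974121094), 40.89217758178711)
top orange [113 326  87  13 624] [156.53525641 333.51923077] [0.35  0.223 0.002] [0.371 0.38  0.018] [0.357 0.301 0.009] ((357.1351623535156, 301.2232360839844), 78.67691802978516)
top mat ((444.5343017578125, -318.6015930175781), (198.87908935546875, 177.78428649902344), 85.2242660522461)
top insert ((465.8544616699219, 307.57867431640625), (144.3978729248047, 168.27810668945312), 89.87602996826172)
scene orange [ 467  251   41   35 1081] [487.11378353 267.76965772] [0.419 0.243 0.003] [0.492 0.322 0.013] [0.456 0.283 0.008] ((456.26104736328125, 282.5869140625), 40.24855422973633)
scene orange [516 252  26  59 622] [528.79903537 285.08199357] [0.394 0.344 0.003] [0.517 0.38  0.022] [0.468 0.363 0.008] ((455.2015075683594, 361.5074462890625), 63.09272766113281)
scene orange [477 307  45  16 216] [499.6712963  314.15740741] [0.545 0.28  0.002] [0.549 0.358 0.022] [0.546 0.319 0.012] ((547.1809692382812, 318.7483215332031), 38.96989822387695)
scene mat ((446.21630859375, -319.55926513671875), (201.060302734375, 181.84579467773438), 84.86207580566406)
scene insert ((464.30889892578125, 306.17547607421875), (171.2098846435547, 147.30780029296875), 0.05782541632652283)
```

Request:
move_arm(
  series=[
    {"gripper": 1, "xyz": [-0.024, -0.01, 0.033], "turn": -0.132},
    {"gripper": 1, "xyz": [-0.048, -0.02, 0.066], "turn": -0.264},
    {"gripper": 1, "xyz": [-0.071, -0.03, 0.098], "turn": -0.396},
    {"gripper": 1, "xyz": [-0.095, -0.04, 0.131], "turn": -0.528},
    {"gripper": 1, "xyz": [-0.118, -0.05, 0.164], "turn": -0.66},
  ],
)

```text
time: 1.6
ee_pos: [0.2718, -0.4014, 0.2818]
tcp_rot: [0.669, -0.228, 0.229, -0.669]
wrist_force: [0.6, -0.3, 0.2]
opening: 0.0855
```

Request:
move_arm(
  series=[
    {"gripper": 1, "xyz": [0.002, 0, 0.04], "turn": -0.132},
    {"gripper": 1, "xyz": [0.004, 0, 0.08], "turn": -0.264},
    {"gripper": 1, "xyz": [0.006, 0, 0.12], "turn": -0.397},
    {"gripper": 1, "xyz": [0.008, 0, 0.16], "turn": -0.53},
    {"gripper": 1, "xyz": [0.01, 0, 0.198], "turn": -0.663},
  ],
)

```text
time: 2.1
ee_pos: [0.4017, -0.2515, 0.2816]
tcp_rot: [0.707, 0.002, -0.002, -0.707]
wrist_force: [0.8, 0.4, -0.5]
opening: 0.0855
```

```bash
cat >> h.py <<'E'
from scipy.spatial.transform import Rotation as Ro
def go(x,y,z,yaw=0):
    "tool-frame shift to world TCP target, turn to bring tool x to world angle yaw"
    s=robot.get_state();R=Ro.from_quat(s['tcp_rot']).as_matrix();d=R.T@(np.array([x,y,z])-s['ee_pos'])
    a=np.arctan2(R[1,0],R[0,0]);t=(a-yaw+np.pi)%(2*np.pi)-np.pi
    print('t',round(s['time'],2),'tcp',np.round(s['ee_pos'],4),'ang',round(a,4),'tilt',R[:,1].round(4),'shift',d.round(4),'turn',round(t,4),'q',np.round(s['joint_positions'],2),'F',np.round(s['wrist_force'],1),'open',round(s['opening'],4))
E
python3 -c "
from h import *
go(.5665,-.0195,.22)"
```

```text
t 2.1 tcp [ 0.4017 -0.2515  0.2816] ang 0.0056 tilt [ 6.e-04 -5.e-04 -1.e+00] shift [0.166  0.0616 0.2311] turn 0.0056 q [-0.71  0.09  1.61  0.    1.43 -0.71] F [ 0.8  0.4 -0.5] open 0.0855
```

Request:
move_arm(
  series=[
    {"gripper": 1, "xyz": [0.027, 0.01, 0.039], "turn": 0.005},
    {"gripper": 1, "xyz": [0.054, 0.02, 0.077], "turn": 0.005},
    {"gripper": 1, "xyz": [0.081, 0.03, 0.116], "turn": 0.005},
    {"gripper": 1, "xyz": [0.108, 0.04, 0.154], "turn": 0.005},
    {"gripper": 1, "xyz": [0.135, 0.05, 0.193], "turn": 0.005},
  ],
)

```text
time: 2.6
ee_pos: [0.5368, -0.0583, 0.2311]
tcp_rot: [0.707, -0.001, 0.002, -0.707]
wrist_force: [1.4, -0.8, 0.1]
opening: 0.0853
```

Request:
move_arm(
  series=[
    {"gripper": 1, "xyz": [0.03, 0.01, 0.038]},
    {"gripper": 1, "xyz": [0.03, 0.01, 0.038]},
    {"gripper": 1, "xyz": [0.03, 0.01, 0.038]},
    {"gripper": 1, "xyz": [0.03, 0.01, 0.038]},
    {"gripper": 1, "xyz": [0.03, 0.01, 0.038]},
  ],
)

```text
schema error: expected keys gripper, xyz, turn
```

```bash
python3 -c "
from h import *
go(.5665,-.0195,.09)
shot('wrist','w1.png')"
```

```text
t 2.6 tcp [ 0.5368 -0.0583  0.2311] ang -0.0049 tilt [ 7.e-04 -6.e-04 -1.e+00] shift [0.0294 0.1411 0.039 ] turn -0.0049 q [-0.24  0.22  1.58 -0.    1.34 -0.23] F [ 1.4 -0.8  0.1] open 0.0853
```

View pics/w1.png

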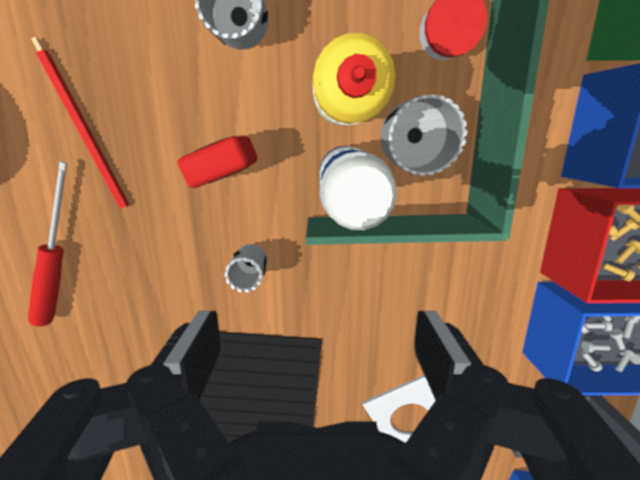

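Request:
move_arm(
  series=[
    {"gripper": 1, "xyz": [0.03, 0.01, 0.039], "turn": -0.005},
    {"gripper": 1, "xyz": [0.03, 0.025, 0.039], "turn": -0.005},
    {"gripper": 1, "xyz": [0.03, 0.065, 0.039], "turn": -0.005},
    {"gripper": 1, "xyz": [0.03, 0.105, 0.039], "turn": -0.005},
    {"gripper": 1, "xyz": [0.03, 0.147, 0.039], "turn": -0.005},
  ],
)

```text
time: 3.15
ee_pos: [0.5665, -0.0211, 0.0835]
tcp_rot: [0.707, 0.001, 0.0, -0.707]
wrist_force: [1.1, -0.1, -0.9]
opening: 0.0853
```

Request:
move_arm(
  grip_force=35,
  series=[
    {"gripper": -1, "xyz": [0, 0, 0], "turn": 0},
    {"gripper": -1, "xyz": [0, 0, 0], "turn": 0},
    {"gripper": -1, "xyz": [0, 0, 0], "turn": 0},
    {"gripper": -1, "xyz": [0, 0, 0], "turn": 0},
    {"gripper": -1, "xyz": [0, 0, 0], "turn": 0},
  ],
)

```text
time: 3.65
ee_pos: [0.5667, -0.0213, 0.0857]
tcp_rot: [0.707, 0.001, 0.001, -0.707]
wrist_force: [-0.1, -0.2, 1.1]
opening: 0.0524
```

```bash
python3 -c "
from h import *
go(.5665,-.0195,.25)
shot('wrist','w2.png')"
```

```text
t 3.65 tcp [ 0.5667 -0.0213  0.0857] ang 0.0 tilt [ 2.2e-03 -5.0e-04 -1.0e+00] shift [ 0.0002 -0.1644  0.0017] turn 0.0 q [-0.16  0.38  1.74 -0.    1.02 -0.16] F [-0.1 -0.2  1.1] open 0.0524
```

View pics/w2.png

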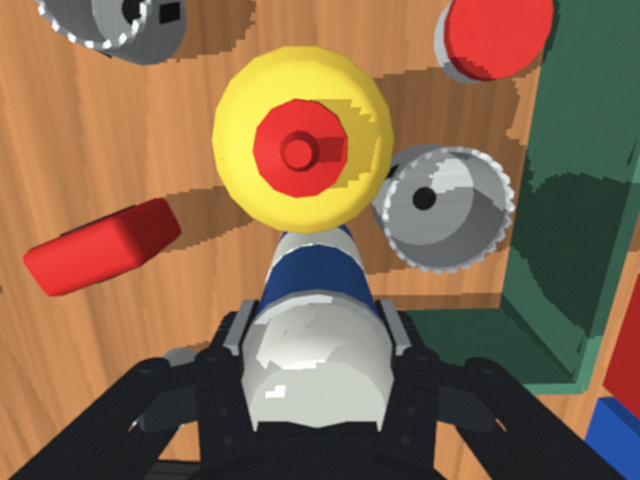

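Request:
move_arm(
  series=[
    {"gripper": -1, "xyz": [0, -0.02, 0], "turn": 0},
    {"gripper": -1, "xyz": [0, -0.06, 0], "turn": 0},
    {"gripper": -1, "xyz": [0, -0.1, 0], "turn": 0},
    {"gripper": -1, "xyz": [0, -0.14, 0], "turn": 0},
    {"gripper": -1, "xyz": [0, -0.165, 0], "turn": 0},
  ],
)

```text
time: 4.2
ee_pos: [0.5669, -0.0212, 0.253]
tcp_rot: [0.707, 0.002, 0.002, -0.707]
wrist_force: [1.0, -1.4, -2.5]
opening: 0.0522
```

Request:
move_arm(
  series=[
    {"gripper": -1, "xyz": [-0.01, 0, -0.02], "turn": 0},
    {"gripper": -1, "xyz": [-0.024, 0, -0.05], "turn": 0},
    {"gripper": -1, "xyz": [-0.042, 0, -0.086], "turn": 0},
    {"gripper": -1, "xyz": [-0.06, 0, -0.122], "turn": 0},
    {"gripper": -1, "xyz": [-0.077, 0, -0.158], "turn": 0},
  ],
)

```text
time: 4.7
ee_pos: [0.4879, -0.18, 0.2495]
tcp_rot: [0.707, 0.0, -0.0, -0.707]
wrist_force: [0.5, -0.6, -1.8]
opening: 0.0518
```

Request:
move_arm(
  series=[
    {"gripper": -1, "xyz": [-0.018, 0, -0.036], "turn": 0},
    {"gripper": -1, "xyz": [-0.034, 0, -0.069], "turn": 0},
    {"gripper": -1, "xyz": [-0.042, 0, -0.086], "turn": 0},
    {"gripper": -1, "xyz": [-0.045, 0.01, -0.091], "turn": 0},
    {"gripper": -1, "xyz": [-0.045, 0.04, -0.091], "turn": 0},
  ],
)

```text
time: 5.2
ee_pos: [0.4454, -0.2719, 0.2111]
tcp_rot: [0.709, 0.001, 0.003, -0.706]
wrist_force: [1.2, -0.6, -2.8]
opening: 0.0522
```

```bash
python3 -c "
from h import *
go(.445,-.27,.0905)"
```

```text
t 5.2 tcp [ 0.4454 -0.2719  0.2111] ang -0.0017 tilt [ 0.0057 -0.0041 -1.    ] shift [-0.0011  0.1206  0.0024] turn -0.0017 q [-0.68  0.2   1.65  0.    1.28 -0.68] F [ 1.2 -0.6 -2.8] open 0.0522
```

Request:
move_arm(
  series=[
    {"gripper": -1, "xyz": [0, 0.04, 0], "turn": 0},
    {"gripper": -1, "xyz": [0, 0.08, 0], "turn": 0},
    {"gripper": -1, "xyz": [0, 0.105, 0], "turn": 0},
    {"gripper": -1, "xyz": [0, 0.117, 0], "turn": 0},
    {"gripper": -1, "xyz": [0, 0.12, 0], "turn": 0},
  ],
)

```text
time: 5.7
ee_pos: [0.4424, -0.2682, 0.0892]
tcp_rot: [-0.706, 0.001, 0.002, 0.708]
wrist_force: [-6.7, 4.2, 19.3]
opening: 0.0525
```

Request:
move_arm(
  series=[
    {"gripper": -1, "xyz": [0, 0.0, 0], "turn": 0},
    {"gripper": 0.5, "xyz": [0, 0, 0], "turn": 0},
    {"gripper": 1, "xyz": [0, 0, 0], "turn": 0},
    {"gripper": 1, "xyz": [0, 0, 0], "turn": 0},
    {"gripper": 1, "xyz": [0, 0, 0], "turn": 0},
  ],
)

```text
time: 6.2
ee_pos: [0.4444, -0.2703, 0.0896]
tcp_rot: [0.707, 0.0, 0.0, -0.707]
wrist_force: [-0.1, 0.5, -0.5]
opening: 0.0853
```

```bash
python3 -c "
from h import *
go(.5625,.055,.25)"
```

```text
t 6.2 tcp [ 0.4444 -0.2703  0.0896] ang 0.0001 tilt [ 8.e-04 -6.e-04 -1.e+00] shift [ 0.1183 -0.1605  0.3252] turn 0.0001 q [-0.68  0.32  1.83  0.    0.99 -0.68] F [-0.1  0.5 -0.5] open 0.0853
```

Request:
move_arm(
  series=[
    {"gripper": 1, "xyz": [0, -0.02, 0], "turn": 0},
    {"gripper": 1, "xyz": [0, -0.06, 0], "turn": 0},
    {"gripper": 1, "xyz": [0, -0.1, 0], "turn": 0},
    {"gripper": 1, "xyz": [0.004, -0.13, 0.012], "turn": 0},
    {"gripper": 1, "xyz": [0.018, -0.13, 0.05], "turn": 0},
  ],
)

```text
time: 6.7
ee_pos: [0.4646, -0.2239, 0.2243]
tcp_rot: [0.71, 0.002, 0.005, -0.704]
wrist_force: [1.0, 0.5, -0.1]
opening: 0.0853
```

Request:
move_arm(
  series=[
    {"gripper": 1, "xyz": [0.017, 0, 0.046], "turn": 0},
    {"gripper": 1, "xyz": [0.034, 0, 0.092], "turn": 0},
    {"gripper": 1, "xyz": [0.051, 0, 0.138], "turn": 0},
    {"gripper": 1, "xyz": [0.068, 0, 0.184], "turn": 0},
    {"gripper": 1, "xyz": [0.085, 0, 0.23], "turn": 0},
  ],
)

```text
time: 7.2
ee_pos: [0.5475, 0.0118, 0.2195]
tcp_rot: [0.707, 0.0, 0.0, -0.707]
wrist_force: [1.6, 0.3, -0.4]
opening: 0.0857
```

Request:
move_arm(
  series=[
    {"gripper": 1, "xyz": [0.015, 0, 0.045], "turn": 0},
    {"gripper": 1, "xyz": [0.015, 0.03, 0.045], "turn": 0},
    {"gripper": 1, "xyz": [0.015, 0.07, 0.045], "turn": 0},
    {"gripper": 1, "xyz": [0.015, 0.11, 0.045], "turn": 0},
    {"gripper": 1, "xyz": [0.015, 0.134, 0.045], "turn": 0},
  ],
)

```text
time: 7.7
ee_pos: [0.5603, 0.0552, 0.0825]
tcp_rot: [0.707, -0.001, -0.002, -0.707]
wrist_force: [-0.5, 0.2, 0.2]
opening: 0.0857
```

Request:
move_arm(
  series=[
    {"gripper": -1, "xyz": [0, 0, 0], "turn": 0},
    {"gripper": -1, "xyz": [0, 0, 0], "turn": 0},
    {"gripper": -1, "xyz": [0, 0, 0], "turn": 0},
    {"gripper": -1, "xyz": [0, 0, 0], "turn": 0},
    {"gripper": -1, "xyz": [0, 0, 0], "turn": 0},
  ],
)

```text
time: 8.2
ee_pos: [0.5626, 0.0548, 0.0864]
tcp_rot: [0.707, 0.001, 0.001, -0.707]
wrist_force: [-0.5, 0.3, 0.2]
opening: 0.055
```

```bash
python3 -c "
from h import *
go(.445,-.365,.25)
shot('scene','s2.png')"
```

```text
t 8.2 tcp [0.5626 0.0548 0.0864] ang -0.0001 tilt [ 2.1e-03 -1.0e-04 -1.0e+00] shift [-0.1172 -0.1638 -0.4198] turn -0.0001 q [-0.03  0.38  1.74 -0.    1.02 -0.03] F [-0.5  0.3  0.2] open 0.055
```

View pics/s2.png

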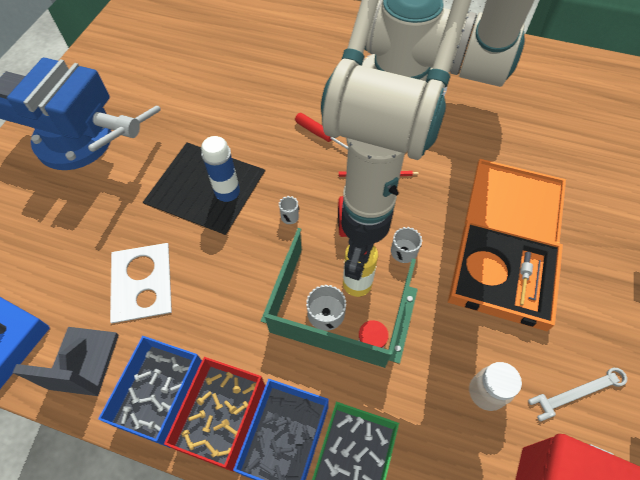

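Request:
move_arm(
  series=[
    {"gripper": -1, "xyz": [0, -0.02, 0], "turn": 0},
    {"gripper": -1, "xyz": [0, -0.06, 0], "turn": 0},
    {"gripper": -1, "xyz": [0, -0.1, 0], "turn": 0},
    {"gripper": -1, "xyz": [0, -0.14, 0], "turn": 0},
    {"gripper": -1, "xyz": [0, -0.175, 0], "turn": 0},
  ],
)

```text
time: 8.75
ee_pos: [0.562, 0.0549, 0.2627]
tcp_rot: [0.707, 0.001, 0.001, -0.707]
wrist_force: [1.4, 0.2, -2.7]
opening: 0.0547
```

Request:
move_arm(
  series=[
    {"gripper": -1, "xyz": [0, 0, -0.02], "turn": 0},
    {"gripper": -1, "xyz": [0, 0, -0.06], "turn": 0},
    {"gripper": -1, "xyz": [0, 0, -0.1], "turn": 0},
    {"gripper": -1, "xyz": [0, 0, -0.14], "turn": 0},
    {"gripper": -1, "xyz": [0, 0, -0.18], "turn": 0},
  ],
)

```text
time: 9.25
ee_pos: [0.5616, -0.1264, 0.2605]
tcp_rot: [0.707, 0.0, -0.0, -0.707]
wrist_force: [0.2, 0.8, -2.4]
opening: 0.0547
```

Request:
move_arm(
  series=[
    {"gripper": -1, "xyz": [0, 0, -0.04], "turn": 0},
    {"gripper": -1, "xyz": [0, 0, -0.08], "turn": 0},
    {"gripper": -1, "xyz": [0, 0, -0.12], "turn": 0},
    {"gripper": -1, "xyz": [0, 0, -0.16], "turn": 0},
    {"gripper": -1, "xyz": [-0.01, 0, -0.2], "turn": 0},
  ],
)

```text
time: 9.75
ee_pos: [0.5525, -0.3267, 0.26]
tcp_rot: [0.707, 0.001, 0.0, -0.707]
wrist_force: [0.2, 0.3, -3.5]
opening: 0.0548
```

Request:
move_arm(
  series=[
    {"gripper": -1, "xyz": [-0.02, 0, -0.03], "turn": 0},
    {"gripper": -1, "xyz": [-0.05, 0, -0.04], "turn": 0},
    {"gripper": -1, "xyz": [-0.08, 0, -0.04], "turn": 0},
    {"gripper": -1, "xyz": [-0.1, 0, -0.04], "turn": 0},
    {"gripper": -1, "xyz": [-0.107, 0, -0.04], "turn": 0},
  ],
)

```text
time: 10.25
ee_pos: [0.4428, -0.365, 0.2605]
tcp_rot: [-0.707, 0.001, -0.0, 0.707]
wrist_force: [0.8, -1.1, -2.4]
opening: 0.0546
```

```bash
python3 -c "
from h import *
go(.445,-.365,.088)"
```

```text
t 10.25 tcp [ 0.4428 -0.365   0.2605] ang -0.0018 tilt [-1.1e-03  2.0e-04 -1.0e+00] shift [ 2.400e-03  1.725e-01 -1.000e-04] turn -0.0018 q [-0.81  0.26  1.45 -0.    1.43 -0.81] F [ 0.8 -1.1 -2.4] open 0.0546
```

Request:
move_arm(
  series=[
    {"gripper": -1, "xyz": [0, 0.04, 0], "turn": 0},
    {"gripper": -1, "xyz": [0, 0.085, 0], "turn": 0},
    {"gripper": -1, "xyz": [0, 0.13, 0], "turn": 0},
    {"gripper": -1, "xyz": [0, 0.157, 0], "turn": 0},
    {"gripper": -1, "xyz": [0, 0.165, 0], "turn": 0},
  ],
)

```text
time: 10.75
ee_pos: [0.4439, -0.3631, 0.0919]
tcp_rot: [-0.705, 0.001, 0.002, 0.709]
wrist_force: [0.3, 0.7, -2.6]
opening: 0.0543
```

Request:
move_arm(
  series=[
    {"gripper": -1, "xyz": [0, 0.003, 0], "turn": 0},
    {"gripper": -1, "xyz": [0, 0.004, 0], "turn": 0},
    {"gripper": 0.5, "xyz": [0, 0.004, 0], "turn": 0},
    {"gripper": 1, "xyz": [0, 0.004, 0], "turn": 0},
    {"gripper": 1, "xyz": [0, 0.004, 0], "turn": 0},
  ],
)

```text
time: 11.25
ee_pos: [0.4458, -0.3659, 0.0929]
tcp_rot: [0.708, 0.001, 0.001, -0.706]
wrist_force: [0.5, 0.3, 1.2]
opening: 0.0851
```

```bash
python3 -c "
from h import *
go(.637,.017,.25,np.pi/2)
go(.637,.017,.25,-np.pi/2)"
```

```text
t 11.25 tcp [ 0.4458 -0.3659  0.0929] ang -0.0 tilt [ 0.0023 -0.0025 -1.    ] shift [ 0.1916 -0.1576  0.3825] turn -1.5708 q [-0.81  0.39  1.71 -0.    1.04 -0.81] F [0.5 0.3 1.2] open 0.0851
t 11.25 tcp [ 0.4458 -0.3659  0.0929] ang -0.0 tilt [ 0.0023 -0.0025 -1.    ] shift [ 0.1916 -0.1576  0.3825] turn 1.5708 q [-0.81  0.39  1.71 -0.    1.04 -0.81] F [0.5 0.3 1.2] open 0.0851
```

Request:
move_arm(
  series=[
    {"gripper": 1, "xyz": [0, -0.03, 0], "turn": 0},
    {"gripper": 1, "xyz": [0, -0.07, 0], "turn": 0},
    {"gripper": 1, "xyz": [0, -0.11, 0], "turn": 0},
    {"gripper": 1, "xyz": [0.01, -0.135, 0.02], "turn": 0},
    {"gripper": 1, "xyz": [0.031, -0.137, 0.052], "turn": 0},
  ],
)

```text
time: 11.75
ee_pos: [0.4774, -0.3159, 0.2337]
tcp_rot: [0.71, 0.001, 0.004, -0.704]
wrist_force: [1.2, -0.1, -0.6]
opening: 0.085
```

Request:
move_arm(
  series=[
    {"gripper": 1, "xyz": [0.02, 0, 0.04], "turn": 0},
    {"gripper": 1, "xyz": [0.04, 0, 0.08], "turn": 0},
    {"gripper": 1, "xyz": [0.06, 0, 0.12], "turn": 0},
    {"gripper": 1, "xyz": [0.08, 0, 0.16], "turn": 0},
    {"gripper": 1, "xyz": [0.1, 0, 0.2], "turn": 0},
  ],
)

```text
time: 12.25
ee_pos: [0.5768, -0.1115, 0.2294]
tcp_rot: [0.707, 0.001, 0.001, -0.707]
wrist_force: [1.0, 0.0, -0.5]
opening: 0.0853
```

Request:
move_arm(
  series=[
    {"gripper": 1, "xyz": [0.015, 0, 0.03], "turn": 0.14},
    {"gripper": 1, "xyz": [0.03, 0, 0.065], "turn": 0.28},
    {"gripper": 1, "xyz": [0.045, 0, 0.1], "turn": 0.42},
    {"gripper": 1, "xyz": [0.055, 0, 0.12], "turn": 0.56},
    {"gripper": 1, "xyz": [0.06, 0, 0.13], "turn": 0.7},
  ],
)

```text
time: 12.75
ee_pos: [0.637, 0.0193, 0.229]
tcp_rot: [-0.663, 0.243, -0.244, 0.664]
wrist_force: [-0.3, -0.0, -0.7]
opening: 0.0856
```

Request:
move_arm(
  series=[
    {"gripper": 1, "xyz": [0, 0, 0], "turn": 0.145},
    {"gripper": 1, "xyz": [0, 0, 0], "turn": 0.29},
    {"gripper": 1, "xyz": [0, 0, 0], "turn": 0.435},
    {"gripper": 1, "xyz": [0, 0, 0], "turn": 0.58},
    {"gripper": 1, "xyz": [0, 0, 0], "turn": 0.725},
  ],
)

```text
time: 13.25
ee_pos: [0.6362, 0.0169, 0.2292]
tcp_rot: [-0.533, 0.463, -0.464, 0.534]
wrist_force: [0.6, -0.0, 0.4]
opening: 0.0855
```

Request:
move_arm(
  series=[
    {"gripper": 1, "xyz": [0, 0, 0], "turn": 0.146},
    {"gripper": 1, "xyz": [0, 0, 0], "turn": 0.146},
    {"gripper": 1, "xyz": [0, 0, 0], "turn": 0.146},
    {"gripper": 1, "xyz": [0, 0, 0], "turn": 0.146},
    {"gripper": 1, "xyz": [0, 0, 0], "turn": 0.146},
  ],
)

```text
time: 13.75
ee_pos: [0.636, 0.0169, 0.2284]
tcp_rot: [-0.5, 0.5, -0.5, 0.5]
wrist_force: [1.1, -0.4, 0.4]
opening: 0.0854
```

```bash
cat >> h.py <<'E'
def rings(n,zt,dia,near,rad=.06,f=None):
    "rim circle from a view: centre of points near height zt around 'near'"
    p,d,m=shot(n,f);P=cloud(m,d).reshape(-1,3)
    a=P[(np.hypot(P[:,0]-near[0],P[:,1]-near[1])<rad)&(np.abs(P[:,2]-zt)<.006)&(d.reshape(-1)>0)]
    c,r=cv2.minEnclosingCircle(a[:,:2].astype(np.float32)*1000);print('ring',np.round(c,1),'r',round(r,1),'expected',dia*500,'n',len(a))
E
python3 -c "
from h import *
go(.637,.017,.15,-np.pi/2)
rings('wrist',.047,.070,(.637,.017),.045,'w3.png')"
```

```text
t 13.75 tcp [0.636  0.0169 0.2284] ang -1.5698 tilt [ 3.e-04 -1.e-04 -1.e+00] shift [-0.0001  0.0784  0.0009] turn 0.001 q [-0.08  0.37  1.37 -0.    1.4   1.49] F [ 1.1 -0.4  0.4] open 0.0854
ring [638.9  17.1] r 35.2 expected 35.0 n 743
```

View pics/w3.png

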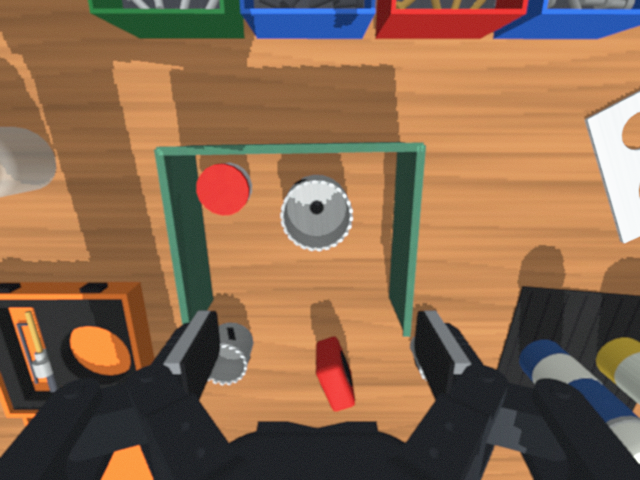

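Request:
move_arm(
  series=[
    {"gripper": 1, "xyz": [0, 0.04, 0.002], "turn": 0},
    {"gripper": 1, "xyz": [0, 0.08, 0.002], "turn": 0},
    {"gripper": 1, "xyz": [0, 0.12, 0.002], "turn": 0},
    {"gripper": 1, "xyz": [0, 0.15, 0.002], "turn": 0},
    {"gripper": 1, "xyz": [0, 0.165, 0.002], "turn": 0},
  ],
)

```text
time: 14.3
ee_pos: [0.6359, 0.017, 0.0599]
tcp_rot: [0.501, -0.501, 0.498, -0.499]
wrist_force: [-0.7, 0.2, 0.2]
opening: 0.0855
```

```bash
python3 -c "
from h import *
go(.6385,.017,.022,-np.pi/2)"
```

```text
t 14.3 tcp [0.6359 0.017  0.0599] ang -1.5703 tilt [-5.5e-03  3.0e-04 -1.0e+00] shift [0.     0.0379 0.0028] turn 0.0005 q [-0.08  0.5   1.6  -0.    1.05  1.49] F [-0.7  0.2  0.2] open 0.0855
```

Request:
move_arm(
  series=[
    {"gripper": 1, "xyz": [0, 0.01, 0], "turn": 0},
    {"gripper": 1, "xyz": [0, 0.025, 0], "turn": 0},
    {"gripper": 1, "xyz": [0, 0.036, 0], "turn": 0},
    {"gripper": 1, "xyz": [0, 0.041, 0], "turn": 0},
    {"gripper": 1, "xyz": [0, 0.041, 0], "turn": 0},
  ],
)

```text
time: 14.8
ee_pos: [0.6379, 0.0169, 0.022]
tcp_rot: [-0.5, 0.5, -0.5, 0.5]
wrist_force: [0.8, 0.4, 0.8]
opening: 0.0855
```

Request:
move_arm(
  grip_force=30,
  series=[
    {"gripper": -1, "xyz": [0, 0, 0], "turn": 0},
    {"gripper": -1, "xyz": [0, 0, 0], "turn": 0},
    {"gripper": -1, "xyz": [0, 0, 0], "turn": 0},
    {"gripper": -1, "xyz": [0, 0, 0], "turn": 0},
    {"gripper": -1, "xyz": [0, 0, 0], "turn": 0},
  ],
)

```text
time: 15.3
ee_pos: [0.6388, 0.0169, 0.0235]
tcp_rot: [0.499, -0.499, 0.501, -0.5]
wrist_force: [-0.5, -0.1, 5.6]
opening: 0.0682
```

```bash
python3 -c "
from h import *
go(.4595,.283,.022,-np.pi/2)"
```

```text
t 15.3 tcp [0.6388 0.0169 0.0235] ang -1.5709 tilt [ 2.1e-03 -1.0e-04 -1.0e+00] shift [-0.266   0.0011 -0.1793] turn -0.0001 q [-0.08  0.54  1.64  0.    0.96  1.49] F [-0.5 -0.1  5.6] open 0.0682
```

Request:
move_arm(
  series=[
    {"gripper": -1, "xyz": [0, -0.02, 0], "turn": 0},
    {"gripper": -1, "xyz": [0, -0.06, 0], "turn": 0},
    {"gripper": -1, "xyz": [0, -0.1, 0], "turn": 0},
    {"gripper": -1, "xyz": [0, -0.14, 0], "turn": 0},
    {"gripper": -1, "xyz": [-0.02, -0.17, 0], "turn": 0},
  ],
)

```text
time: 15.8
ee_pos: [0.6386, 0.0347, 0.1944]
tcp_rot: [0.499, -0.5, 0.502, -0.499]
wrist_force: [1.0, 1.4, -3.2]
opening: 0.0688
```

Request:
move_arm(
  series=[
    {"gripper": -1, "xyz": [-0.04, 0, 0], "turn": 0},
    {"gripper": -1, "xyz": [-0.08, 0, 0], "turn": 0},
    {"gripper": -1, "xyz": [-0.11, 0, 0], "turn": 0},
    {"gripper": -1, "xyz": [-0.125, 0, 0], "turn": 0},
    {"gripper": -1, "xyz": [-0.125, 0, 0], "turn": 0},
  ],
)

```text
time: 16.3
ee_pos: [0.6375, 0.1636, 0.1914]
tcp_rot: [0.501, -0.5, 0.499, -0.5]
wrist_force: [-0.2, -0.6, -2.6]
opening: 0.0685
```

```bash
python3 -c "
from h import *
go(.4595,.283,.022,-np.pi/2)
p,d,m=shot('wrist','w4.png');P=cloud(m,d);np.savez('w4.npz',p=p,d=d,P=P)
hsv=cv2.cvtColor(p,cv2.COLOR_RGB2HSV)
k=(hsv[...,0]>4)&(hsv[...,0]<22)&(hsv[...,1]>140)&(np.hypot(P[...,0]-.4595,P[...,1]-.283)<.055)&(abs(P[...,2]-.008)<.005)&(d>0)
a=P[k];print(len(a),a.min(0),a.max(0),cv2.minEnclosingCircle(a[:,:2].astype(np.float32)*1000))
print(robot.search_frame('wrist','pocket')[:2])
"
```

```text
t 16.3 tcp [0.6375 0.1636 0.1914] ang -1.5683 tilt [-1.3e-03 -1.0e-04 -1.0e+00] shift [-0.1198  0.1697 -0.1774] turn 0.0025 q [0.15 0.42 1.38 0.   1.34 1.71] F [-0.2 -0.6 -2.6] open 0.0685
341 [0.42212024 0.24521557 0.00604404] [0.46794714 0.27182677 0.01254008] ((445.14434814453125, 262.09637451171875), 24.61281967163086)
[{'location': [0.2397, 0.7163], 'score': 0.72}]
```

View pics/w4.png

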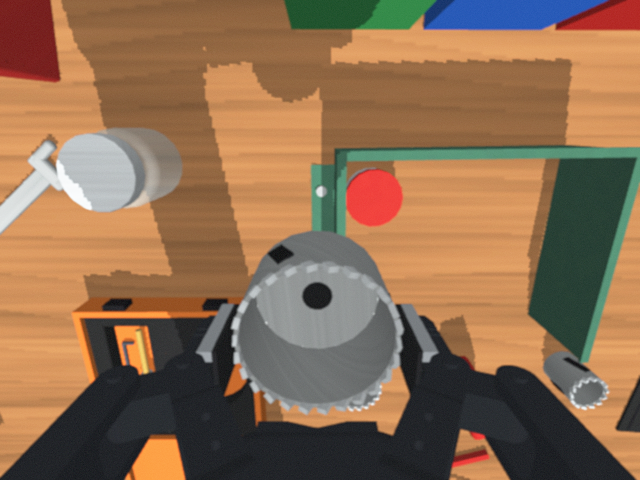

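Request:
move_arm(
  series=[
    {"gripper": -1, "xyz": [-0.02, 0, -0.03], "turn": 0.002},
    {"gripper": -1, "xyz": [-0.044, 0, -0.066], "turn": 0.002},
    {"gripper": -1, "xyz": [-0.068, 0, -0.102], "turn": 0.002},
    {"gripper": -1, "xyz": [-0.092, 0, -0.138], "turn": 0.002},
    {"gripper": -1, "xyz": [-0.112, 0, -0.167], "turn": 0.002},
  ],
)

```text
time: 16.9
ee_pos: [0.4694, 0.2729, 0.1922]
tcp_rot: [0.499, -0.501, 0.501, -0.499]
wrist_force: [0.5, 0.1, -2.6]
opening: 0.0686
```

Request:
move_arm(
  series=[
    {"gripper": -1, "xyz": [-0.007, 0, -0.01], "turn": 0},
    {"gripper": -1, "xyz": [-0.007, 0.03, -0.01], "turn": 0},
    {"gripper": -1, "xyz": [-0.007, 0.07, -0.01], "turn": 0},
    {"gripper": -1, "xyz": [-0.007, 0.1, -0.01], "turn": 0},
    {"gripper": -1, "xyz": [-0.007, 0.11, -0.01], "turn": 0},
  ],
)

```text
time: 17.4
ee_pos: [0.4599, 0.2785, 0.0793]
tcp_rot: [-0.501, 0.501, -0.501, 0.497]
wrist_force: [0.1, -0.1, -1.6]
opening: 0.0686
```

```bash
python3 -c "
from h import *
go(.4595,.2828,.0325,-np.pi/2)
p,d,m=shot('top','t3.png');P=cloud(m,d).reshape(-1,3)
a=P[(np.hypot(P[:,0]-.46,P[:,1]-.283)<.05)&(P[:,2]>.07)&(P[:,2]<.11)]
print(len(a));cv2.imwrite('pics/t3c.png',cv2.resize(p[220:340,80:260,::-1],None,fx=4,fy=4))
"
```

```text
t 17.4 tcp [0.4599 0.2785 0.0793] ang -1.5744 tilt [-0.005  -0.0035 -1.    ] shift [-0.0045  0.0468 -0.0001] turn -0.0036 q [ 0.42  0.35  1.8  -0.    0.99  1.99] F [ 0.1 -0.1 -1.6] open 0.0686
265
```

View pics/t3c.png

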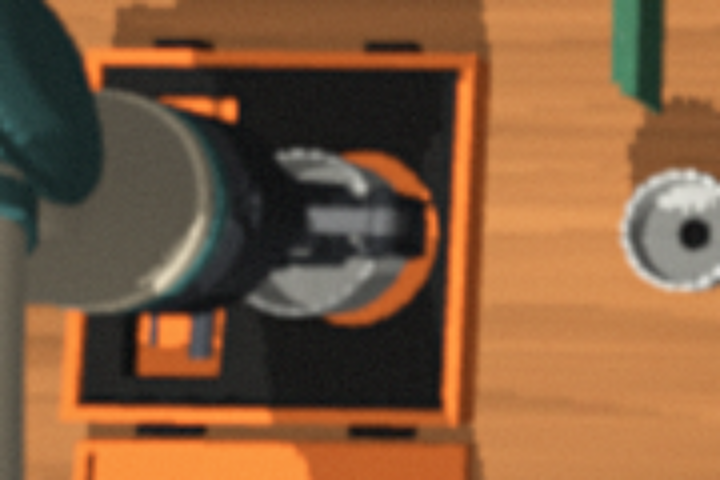

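Request:
move_arm(
  series=[
    {"gripper": -1, "xyz": [0, 0.01, 0], "turn": 0},
    {"gripper": -1, "xyz": [0, 0.02, 0], "turn": 0},
    {"gripper": -1, "xyz": [0, 0.028, 0], "turn": 0},
    {"gripper": -1, "xyz": [0, 0.03, 0], "turn": 0},
    {"gripper": -1, "xyz": [0, 0.03, 0], "turn": 0},
  ],
)

```text
time: 17.95
ee_pos: [0.4611, 0.281, 0.0522]
tcp_rot: [0.5, -0.501, 0.501, -0.499]
wrist_force: [-1.0, 0.1, -2.4]
opening: 0.0684
```

```bash
python3 -c "
from h import *
go(.4595,.2828,.0325,-np.pi/2)"
```

```text
t 17.95 tcp [0.4611 0.281  0.0522] ang -1.5729 tilt [-1.e-04 -2.e-04 -1.e+00] shift [-0.0018  0.0197 -0.0016] turn -0.0021 q [ 0.42  0.39  1.84 -0.    0.92  1.99] F [-1.   0.1 -2.4] open 0.0684
```

Saw bottom is about 29 mm up, still above the rim; centre it and lower.

Request:
move_arm(
  series=[
    {"gripper": -1, "xyz": [-0.002, 0.004, -0.0015], "turn": 0},
    {"gripper": -1, "xyz": [-0.002, 0.009, -0.0015], "turn": 0},
    {"gripper": -1, "xyz": [-0.002, 0.014, -0.0015], "turn": 0},
    {"gripper": -1, "xyz": [-0.002, 0.018, -0.0015], "turn": 0},
    {"gripper": -1, "xyz": [-0.002, 0.019, -0.0015], "turn": 0},
  ],
)

```text
time: 18.45
ee_pos: [0.4591, 0.2828, 0.0326]
tcp_rot: [-0.5, 0.501, -0.5, 0.499]
wrist_force: [0.1, -0.1, -2.2]
opening: 0.0685
```

```bash
python3 -c "
from h import *
go(.4595,.2828,.0315,-np.pi/2)"
```

```text
t 18.45 tcp [0.4591 0.2828 0.0326] ang -1.5729 tilt [-1.1e-03 -6.0e-04 -1.0e+00] shift [-0.      0.0011  0.0004] turn -0.0021 q [ 0.42  0.41  1.86 -0.    0.87  2.  ] F [ 0.1 -0.1 -2.2] open 0.0685
```

Request:
move_arm(
  series=[
    {"gripper": -1, "xyz": [0, 0.001, 0], "turn": 0},
    {"gripper": -1, "xyz": [0, 0.001, 0], "turn": 0},
    {"gripper": 1, "xyz": [0, 0.001, 0], "turn": 0},
    {"gripper": 1, "xyz": [0, 0.001, 0], "turn": 0},
    {"gripper": 1, "xyz": [0, 0.001, 0], "turn": 0},
  ],
)

```text
time: 18.95
ee_pos: [0.46, 0.2831, 0.0327]
tcp_rot: [0.499, -0.5, 0.501, -0.5]
wrist_force: [-0.3, -0.1, -0.6]
opening: 0.0851
```

Request:
move_arm(
  series=[
    {"gripper": 1, "xyz": [0, -0.01, 0], "turn": 0},
    {"gripper": 1, "xyz": [0, -0.04, 0], "turn": 0},
    {"gripper": 1, "xyz": [0, -0.08, 0], "turn": 0},
    {"gripper": 1, "xyz": [0, -0.12, 0], "turn": 0},
    {"gripper": 1, "xyz": [0.01, -0.15, 0], "turn": 0},
  ],
)

```text
time: 19.45
ee_pos: [0.4605, 0.274, 0.1859]
tcp_rot: [-0.498, 0.5, -0.501, 0.501]
wrist_force: [0.6, 0.3, 0.3]
opening: 0.0853
```

Request:
move_arm(
  series=[
    {"gripper": 1, "xyz": [0.04, 0, 0], "turn": 0},
    {"gripper": 1, "xyz": [0.08, 0, 0], "turn": 0},
    {"gripper": 1, "xyz": [0.12, 0, 0], "turn": 0},
    {"gripper": 1, "xyz": [0.145, 0, 0.002], "turn": 0},
    {"gripper": 1, "xyz": [0.15, 0, 0.005], "turn": 0},
  ],
)

```text
time: 19.95
ee_pos: [0.4641, 0.1207, 0.1833]
tcp_rot: [0.499, -0.501, 0.502, -0.499]
wrist_force: [0.9, 0.8, 0.8]
opening: 0.0852
```

```bash
python3 -c "
from h import *
go(.4645,.1228,.03,-np.pi/2)
rings('top',.055,.070,(.4595,.283),.045)
rings('wrist',.047,.054,(.4645,.1228),.036,'w5.png')"
```

```text
t 19.95 tcp [0.4641 0.1207 0.1833] ang -1.576 tilt [ 1.1e-03 -8.0e-04 -1.0e+00] shift [-0.0023  0.1533  0.0002] turn -0.0052 q [ 0.11  0.17  1.78 -0.    1.2   1.69] F [0.9 0.8 0.8] open 0.0852
ring [0. 0.] r 0.0 expected 35.0 n 0
ring [466.4 123.4] r 27.4 expected 27.0 n 760
```

View pics/w5.png

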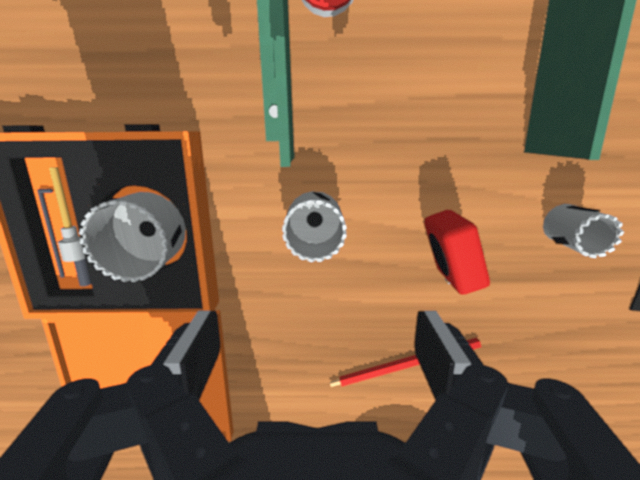

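Request:
move_arm(
  series=[
    {"gripper": 1, "xyz": [-0.0015, 0.04, 0.0014], "turn": -0.005},
    {"gripper": 1, "xyz": [-0.0015, 0.08, 0.0014], "turn": -0.005},
    {"gripper": 1, "xyz": [-0.0015, 0.12, 0.0014], "turn": -0.005},
    {"gripper": 1, "xyz": [-0.0015, 0.145, 0.0014], "turn": -0.005},
    {"gripper": 1, "xyz": [-0.0015, 0.152, 0.0014], "turn": -0.005},
  ],
)

```text
time: 20.55
ee_pos: [0.4635, 0.1256, 0.0278]
tcp_rot: [0.502, -0.5, 0.498, -0.5]
wrist_force: [-0.5, -0.7, 0.9]
opening: 0.085
```

Request:
move_arm(
  series=[
    {"gripper": 1, "xyz": [0, 0, 0], "turn": 0},
    {"gripper": -1, "xyz": [0, 0, 0], "turn": 0},
    {"gripper": -1, "xyz": [0, 0, 0], "turn": 0},
    {"gripper": -1, "xyz": [0, 0, 0], "turn": 0},
    {"gripper": -1, "xyz": [0, 0, 0], "turn": 0},
  ],
)

```text
time: 21.05
ee_pos: [0.467, 0.1248, 0.0322]
tcp_rot: [-0.499, 0.499, -0.5, 0.502]
wrist_force: [-1.1, 0.4, 6.0]
opening: 0.0522
```

```bash
python3 -c "
from h import *
go(.4595,.2828,.03,-np.pi/2)
rings('wrist',.055,.070,(.4595,.283),.045)
rings('scene',.055,.070,(.4595,.283),.045)"
```

```text
t 21.05 tcp [0.467  0.1248 0.0322] ang -1.5685 tilt [ 3.8e-03  7.0e-04 -1.0e+00] shift [-0.1581  0.0023 -0.0072] turn 0.0023 q [0.12 0.34 1.98 0.   0.81 1.68] F [-1.1  0.4  6. ] open 0.0522
ring [456.  260.6] r 25.9 expected 35.0 n 1538
ring [459.5 281.9] r 36.2 expected 35.0 n 266
```

Request:
move_arm(
  series=[
    {"gripper": -1, "xyz": [0, -0.02, 0], "turn": 0},
    {"gripper": -1, "xyz": [0, -0.06, 0], "turn": 0},
    {"gripper": -1, "xyz": [0, -0.1, 0], "turn": 0},
    {"gripper": -1, "xyz": [-0.01, -0.12, 0], "turn": 0},
    {"gripper": -1, "xyz": [-0.03, -0.12, -0.002], "turn": 0},
  ],
)

```text
time: 21.65
ee_pos: [0.4666, 0.1544, 0.1549]
tcp_rot: [-0.497, 0.498, -0.502, 0.503]
wrist_force: [-0.0, 0.1, -1.3]
opening: 0.0522
```

Request:
move_arm(
  series=[
    {"gripper": -1, "xyz": [-0.04, 0, -0.004], "turn": 0},
    {"gripper": -1, "xyz": [-0.08, 0, -0.004], "turn": 0},
    {"gripper": -1, "xyz": [-0.11, 0, -0.004], "turn": 0},
    {"gripper": -1, "xyz": [-0.125, 0, -0.004], "turn": 0},
    {"gripper": -1, "xyz": [-0.128, 0, -0.004], "turn": 0},
  ],
)

```text
time: 22.15
ee_pos: [0.4591, 0.2837, 0.1507]
tcp_rot: [-0.501, 0.499, -0.499, 0.502]
wrist_force: [0.4, -0.6, -1.2]
opening: 0.0522
```

```bash
python3 -c "
from h import *
go(.460,.2828,.10,-np.pi/2)
shot('wrist','w6.png')"
```

```text
t 22.15 tcp [0.4591 0.2837 0.1507] ang -1.5658 tilt [ 9.e-04  3.e-04 -1.e+00] shift [0.0009 0.0507 0.0008] turn 0.005 q [ 0.42  0.28  1.71 -0.    1.15  1.99] F [ 0.4 -0.6 -1.2] open 0.0522
```

View pics/w6.png

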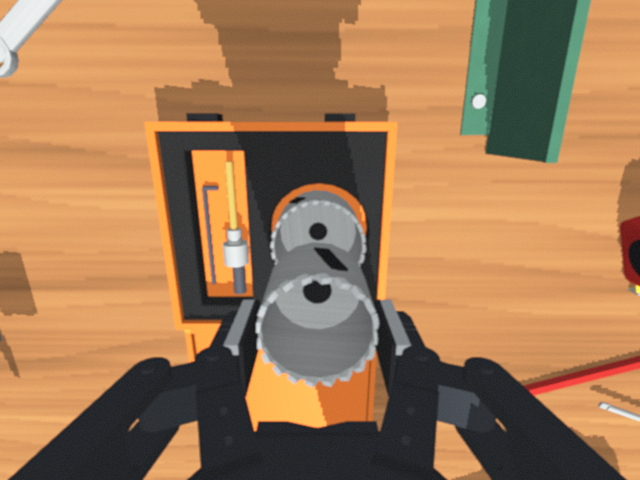

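Request:
move_arm(
  series=[
    {"gripper": -1, "xyz": [0.0005, 0.03, 0.0005], "turn": 0.004},
    {"gripper": -1, "xyz": [0.0005, 0.045, 0.0005], "turn": 0.004},
    {"gripper": -1, "xyz": [0.0005, 0.045, 0.0005], "turn": 0.004},
    {"gripper": -1, "xyz": [0.0005, 0.06, 0.0005], "turn": 0.004},
    {"gripper": -1, "xyz": [0.0005, 0.075, 0.0005], "turn": 0.004},
  ],
)

```text
time: 22.7
ee_pos: [0.461, 0.2812, 0.0764]
tcp_rot: [0.499, -0.5, 0.501, -0.5]
wrist_force: [0.0, -0.0, -1.8]
opening: 0.0518
```

Request:
move_arm(
  series=[
    {"gripper": -1, "xyz": [0, 0.005, 0], "turn": 0},
    {"gripper": -1, "xyz": [0, 0.01, 0], "turn": 0},
    {"gripper": -1, "xyz": [0, 0.01, 0], "turn": 0},
    {"gripper": -1, "xyz": [0, 0.01, 0], "turn": 0},
    {"gripper": -1, "xyz": [0, 0.01, 0], "turn": 0},
  ],
)

```text
time: 23.2
ee_pos: [0.4602, 0.2821, 0.0659]
tcp_rot: [0.499, -0.5, 0.501, -0.5]
wrist_force: [-0.9, -0.4, -1.7]
opening: 0.0522
```

```bash
python3 -c "
from h import *
go(.4595,.2828,.056,-np.pi/2)"
```

```text
t 23.2 tcp [0.4602 0.2821 0.0659] ang -1.572 tilt [ 1.3e-03  4.0e-04 -1.0e+00] shift [-0.0007  0.0099 -0.0007] turn -0.0012 q [ 0.42  0.37  1.82 -0.    0.95  1.99] F [-0.9 -0.4 -1.7] open 0.0522
```

Request:
move_arm(
  series=[
    {"gripper": -1, "xyz": [0, 0.004, 0], "turn": 0},
    {"gripper": -1, "xyz": [0, 0.008, 0], "turn": 0},
    {"gripper": -1, "xyz": [0, 0.011, 0], "turn": 0},
    {"gripper": -1, "xyz": [0, 0.011, 0], "turn": 0},
    {"gripper": -1, "xyz": [0, 0.011, 0], "turn": 0},
  ],
)

```text
time: 23.7
ee_pos: [0.4596, 0.2819, 0.054]
tcp_rot: [-0.5, 0.5, -0.5, 0.5]
wrist_force: [-0.7, -1.1, -1.1]
opening: 0.0519
```

Request:
move_arm(
  series=[
    {"gripper": 1, "xyz": [0, 0, 0], "turn": 0},
    {"gripper": 1, "xyz": [0, 0, 0], "turn": 0},
    {"gripper": 1, "xyz": [0, 0, 0], "turn": 0},
    {"gripper": 1, "xyz": [0, 0, 0], "turn": 0},
    {"gripper": 1, "xyz": [0, 0, 0], "turn": 0},
  ],
)

```text
time: 24.2
ee_pos: [0.4598, 0.282, 0.0544]
tcp_rot: [0.5, -0.5, 0.5, -0.5]
wrist_force: [0.6, -0.1, 0.5]
opening: 0.0855
```

Request:
move_arm(
  series=[
    {"gripper": 1, "xyz": [0, -0.02, 0], "turn": 0},
    {"gripper": 1, "xyz": [0, -0.06, 0], "turn": 0},
    {"gripper": 1, "xyz": [0, -0.1, 0], "turn": 0},
    {"gripper": 1, "xyz": [0, -0.13, 0], "turn": 0},
    {"gripper": 1, "xyz": [0, -0.13, 0], "turn": 0},
  ],
)

```text
time: 24.7
ee_pos: [0.4625, 0.2832, 0.1891]
tcp_rot: [-0.496, 0.499, -0.502, 0.503]
wrist_force: [-0.1, 0.5, 0.1]
opening: 0.0853
```

```bash
python3 -c "
from h import *
go(.4595,-.12,.18,-np.pi/2)
p,d,m=shot('wrist','w7.png');P=cloud(m,d).reshape(-1,3)
near=(np.hypot(P[:,0]-.4595,P[:,1]-.2825)<.045)
for z0,z1 in ((.05,.0575),(.0575,.066),(.066,.08),(.012,.022)):
    a=P[near&(P[:,2]>z0)&(P[:,2]<z1)]
    if len(a)>3:print(z0,len(a),cv2.minEnclosingCircle(a[:,:2].astype(np.float32)*1000),np.median(a[:,2]),a[:,2].max())
"
```

```text
t 24.7 tcp [0.4625 0.2832 0.1891] ang -1.5719 tilt [ 0.0093  0.0041 -0.9999] shift [ 0.4033  0.0075 -0.0027] turn -0.0011 q [ 0.42  0.25  1.65 -0.    1.23  1.99] F [-0.1  0.5  0.1] open 0.0853
0.05 1410 ((460.04449462890625, 282.477294921875), 35.232421875) 0.054468244039368174 0.05748896823375299
0.0575 440 ((459.6807861328125, 283.066650390625), 33.95954895019531) 0.059161155424292344 0.06166026936092994
0.012 1952 ((461.8179931640625, 281.7914123535156), 40.97813415527344) 0.015859268405902988 0.021997527305679776
```

View pics/w7.png

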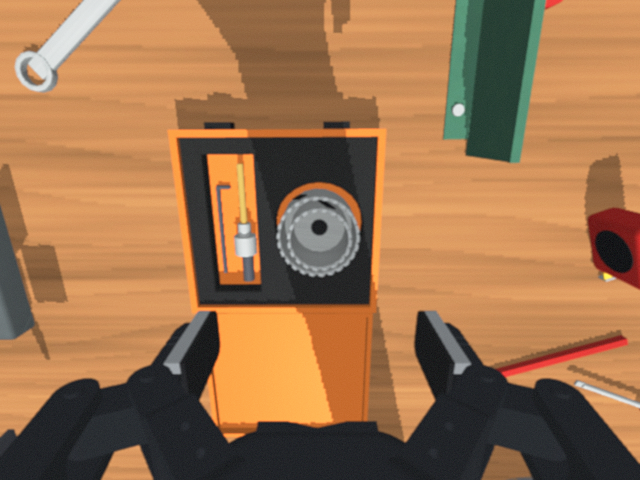

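Request:
move_arm(
  series=[
    {"gripper": 1, "xyz": [0.045, 0, 0], "turn": 0},
    {"gripper": 1, "xyz": [0.09, 0, 0], "turn": 0},
    {"gripper": 1, "xyz": [0.135, 0, 0], "turn": 0},
    {"gripper": 1, "xyz": [0.18, 0, 0], "turn": 0},
    {"gripper": 1, "xyz": [0.225, 0, 0], "turn": 0},
  ],
)

```text
time: 25.25
ee_pos: [0.4581, 0.0554, 0.1828]
tcp_rot: [-0.501, 0.501, -0.5, 0.499]
wrist_force: [0.7, -0.8, -0.5]
opening: 0.0856
```

Request:
move_arm(
  series=[
    {"gripper": 1, "xyz": [0.045, 0, 0], "turn": 0},
    {"gripper": 1, "xyz": [0.09, 0, 0], "turn": 0},
    {"gripper": 1, "xyz": [0.135, 0, 0], "turn": 0},
    {"gripper": 1, "xyz": [0.165, 0, 0], "turn": 0},
    {"gripper": 1, "xyz": [0.178, 0, 0], "turn": 0},
  ],
)

```text
time: 25.75
ee_pos: [0.4583, -0.1234, 0.1828]
tcp_rot: [-0.499, 0.502, -0.5, 0.498]
wrist_force: [0.4, -0.3, 0.3]
opening: 0.0855
```

```bash
python3 -c "
from h import *
go(.4600,-.12,.031,-np.pi/2)
rings('wrist',.047,.038,(.4595,-.12),.03)
rings('top',.059,.054,(.4595,.2825),.04)
rings('scene',.062,.054,(.4595,.2825),.04)
"
```

```text
t 25.75 tcp [ 0.4583 -0.1234  0.1828] ang -1.5751 tilt [-2.5e-03  2.0e-04 -1.0e+00] shift [-0.0034  0.1518  0.0021] turn -0.0043 q [-0.41  0.16  1.79 -0.    1.2   1.17] F [ 0.4 -0.3  0.3] open 0.0855
ring [ 461.4 -119.6] r 19.3 expected 19.0 n 522
ring [457.1 282.3] r 35.4 expected 27.0 n 360
ring [460.  282.2] r 34.8 expected 27.0 n 174
```

Request:
move_arm(
  series=[
    {"gripper": 1, "xyz": [-0.003, 0.04, 0.002], "turn": -0.004},
    {"gripper": 1, "xyz": [-0.003, 0.08, 0.002], "turn": -0.004},
    {"gripper": 1, "xyz": [-0.003, 0.12, 0.002], "turn": -0.004},
    {"gripper": 1, "xyz": [-0.003, 0.144, 0.002], "turn": -0.004},
    {"gripper": 1, "xyz": [-0.003, 0.15, 0.002], "turn": -0.004},
  ],
)

```text
time: 26.4
ee_pos: [0.4586, -0.1152, 0.0316]
tcp_rot: [0.502, -0.501, 0.496, -0.5]
wrist_force: [-0.1, 0.1, -0.7]
opening: 0.0858
```

Request:
move_arm(
  series=[
    {"gripper": 1, "xyz": [0, 0, 0], "turn": 0},
    {"gripper": -1, "xyz": [0, 0, 0], "turn": 0},
    {"gripper": -1, "xyz": [0, 0, 0], "turn": 0},
    {"gripper": -1, "xyz": [0, 0, 0], "turn": 0},
    {"gripper": -1, "xyz": [0, 0, 0], "turn": 0},
  ],
)

```text
time: 26.9
ee_pos: [0.4622, -0.1185, 0.0356]
tcp_rot: [-0.5, 0.498, -0.5, 0.501]
wrist_force: [-0.3, 0.9, 5.5]
opening: 0.0367
```

Request:
move_arm(
  series=[
    {"gripper": -1, "xyz": [0, 0, 0], "turn": 0},
    {"gripper": -1, "xyz": [0, 0, 0], "turn": 0},
    {"gripper": -1, "xyz": [0, 0, 0], "turn": 0},
    {"gripper": -1, "xyz": [0, 0, 0], "turn": 0},
    {"gripper": -1, "xyz": [0, 0, 0], "turn": 0},
  ],
)

```text
time: 27.4
ee_pos: [0.4621, -0.1185, 0.0356]
tcp_rot: [-0.5, 0.499, -0.5, 0.501]
wrist_force: [-0.2, 0.3, 6.5]
opening: 0.0366
```

```bash
python3 -c "
from h import *
go(.4595,.282,.17,-np.pi/2)"
```

```text
t 27.4 tcp [ 0.4621 -0.1185  0.0356] ang -1.5685 tilt [ 2.5e-03 -9.0e-04 -1.0e+00] shift [-0.4004 -0.1347 -0.0014] turn 0.0023 q [-0.4   0.33  1.99  0.    0.82  1.17] F [-0.2  0.3  6.5] open 0.0366
```

Request:
move_arm(
  series=[
    {"gripper": -1, "xyz": [0, -0.02, 0], "turn": 0},
    {"gripper": -1, "xyz": [0, -0.06, 0], "turn": 0},
    {"gripper": -1, "xyz": [0, -0.1, 0], "turn": 0},
    {"gripper": -1, "xyz": [-0.01, -0.125, 0], "turn": 0},
    {"gripper": -1, "xyz": [-0.04, -0.125, -0.001], "turn": 0},
  ],
)

```text
time: 27.9
ee_pos: [0.4636, -0.0805, 0.1637]
tcp_rot: [0.499, -0.496, 0.504, -0.501]
wrist_force: [0.9, 0.3, -1.3]
opening: 0.0363
```

Request:
move_arm(
  series=[
    {"gripper": -1, "xyz": [-0.04, 0, 0], "turn": 0},
    {"gripper": -1, "xyz": [-0.08, 0, 0], "turn": 0},
    {"gripper": -1, "xyz": [-0.12, 0, 0], "turn": 0},
    {"gripper": -1, "xyz": [-0.16, 0, 0], "turn": 0},
    {"gripper": -1, "xyz": [-0.2, 0, 0], "turn": 0},
  ],
)

```text
time: 28.4
ee_pos: [0.4591, 0.1234, 0.1596]
tcp_rot: [-0.5, 0.499, -0.5, 0.501]
wrist_force: [0.8, -0.7, -1.1]
opening: 0.0365
```

Request:
move_arm(
  series=[
    {"gripper": -1, "xyz": [-0.04, 0, 0], "turn": 0},
    {"gripper": -1, "xyz": [-0.08, 0, 0], "turn": 0},
    {"gripper": -1, "xyz": [-0.12, 0, 0], "turn": 0},
    {"gripper": -1, "xyz": [-0.15, 0, 0], "turn": 0},
    {"gripper": -1, "xyz": [-0.16, 0, 0], "turn": 0},
  ],
)

```text
time: 28.9
ee_pos: [0.4588, 0.2846, 0.1593]
tcp_rot: [-0.501, 0.499, -0.498, 0.502]
wrist_force: [1.1, -0.5, -1.3]
opening: 0.0363
```

Request:
move_arm(
  series=[
    {"gripper": -1, "xyz": [0, 0.01, 0], "turn": 0},
    {"gripper": -1, "xyz": [0, 0.02, 0], "turn": 0},
    {"gripper": -1, "xyz": [0, 0.03, 0], "turn": 0},
    {"gripper": -1, "xyz": [0, 0.035, 0], "turn": 0},
    {"gripper": -1, "xyz": [0, 0.035, 0], "turn": 0},
  ],
)

```text
time: 29.4
ee_pos: [0.4585, 0.2806, 0.123]
tcp_rot: [0.501, -0.5, 0.499, -0.499]
wrist_force: [-0.8, 0.8, -2.2]
opening: 0.0364
```

```bash
python3 -c "
from h import *
go(.461,.282,.085,-np.pi/2)
shot('wrist','w8.png')"
```

```text
t 29.4 tcp [0.4585 0.2806 0.123 ] ang -1.5694 tilt [-0.0024 -0.0013 -1.    ] shift [-0.0014  0.038   0.0026] turn 0.0014 q [ 0.42  0.31  1.75 -0.    1.09  1.99] F [-0.8  0.8 -2.2] open 0.0364
```

View pics/w8.png

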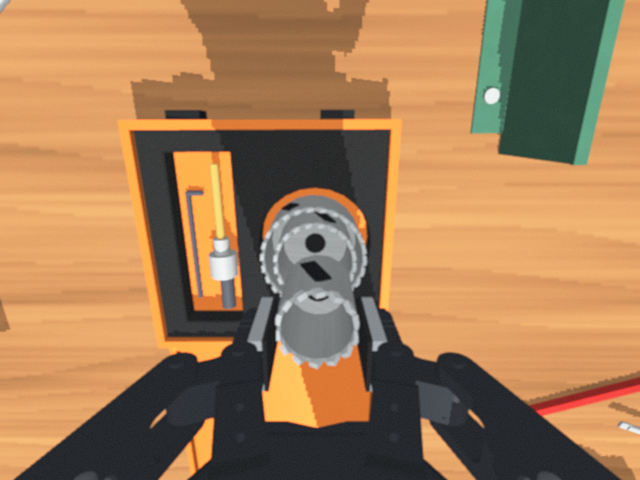

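Request:
move_arm(
  series=[
    {"gripper": -1, "xyz": [-0.001, 0.01, 0.002], "turn": 0},
    {"gripper": -1, "xyz": [-0.001, 0.02, 0.002], "turn": 0},
    {"gripper": -1, "xyz": [-0.001, 0.022, 0.002], "turn": 0},
    {"gripper": -1, "xyz": [-0.001, 0.022, 0.002], "turn": 0},
    {"gripper": -1, "xyz": [-0.001, 0.022, 0.002], "turn": 0},
  ],
)

```text
time: 29.95
ee_pos: [0.4612, 0.283, 0.1022]
tcp_rot: [0.501, -0.499, 0.499, -0.501]
wrist_force: [-0.3, 0.1, -1.6]
opening: 0.0362
```

```bash
python3 -c "
from h import *
go(.4605,.2822,.069,-np.pi/2)"
```

```text
t 29.95 tcp [0.4612 0.283  0.1022] ang -1.5678 tilt [ 0.e+00 -1.e-04 -1.e+00] shift [ 0.0008  0.0332 -0.0007] turn 0.003 q [ 0.42  0.33  1.77 -0.    1.04  1.99] F [-0.3  0.1 -1.6] open 0.0362
```

Request:
move_arm(
  series=[
    {"gripper": -1, "xyz": [0.0005, 0.008, -0.0005], "turn": 0},
    {"gripper": -1, "xyz": [0.0005, 0.016, -0.0005], "turn": 0},
    {"gripper": -1, "xyz": [0.0005, 0.023, -0.0005], "turn": 0},
    {"gripper": -1, "xyz": [0.0005, 0.023, -0.0005], "turn": 0},
    {"gripper": -1, "xyz": [0.0005, 0.023, -0.0005], "turn": 0},
  ],
)

```text
time: 30.45
ee_pos: [0.4604, 0.2823, 0.0789]
tcp_rot: [0.501, -0.499, 0.499, -0.5]
wrist_force: [-0.1, -0.2, -1.3]
opening: 0.0365
```

```bash
python3 -c "
from h import *
go(.4605,.2822,.062,-np.pi/2)"
```

```text
t 30.45 tcp [0.4604 0.2823 0.0789] ang -1.568 tilt [-7.e-04 -4.e-04 -1.e+00] shift [0.0001 0.0169 0.0001] turn 0.0028 q [ 0.42  0.36  1.8  -0.    0.98  1.99] F [-0.1 -0.2 -1.3] open 0.0365
```

Request:
move_arm(
  series=[
    {"gripper": -1, "xyz": [0, 0.006, 0], "turn": 0},
    {"gripper": -1, "xyz": [0, 0.012, 0], "turn": 0},
    {"gripper": -1, "xyz": [0, 0.017, 0], "turn": 0},
    {"gripper": -1, "xyz": [0, 0.018, 0], "turn": 0},
    {"gripper": -1, "xyz": [0, 0.018, 0], "turn": 0},
  ],
)

```text
time: 30.95
ee_pos: [0.4604, 0.2823, 0.0609]
tcp_rot: [0.501, -0.499, 0.499, -0.5]
wrist_force: [0.3, -0.2, -0.9]
opening: 0.0362
```

Request:
move_arm(
  series=[
    {"gripper": 1, "xyz": [0, 0, 0], "turn": 0},
    {"gripper": 1, "xyz": [0, 0, 0], "turn": 0},
    {"gripper": 1, "xyz": [0, 0, 0], "turn": 0},
    {"gripper": 1, "xyz": [0, 0, 0], "turn": 0},
    {"gripper": 1, "xyz": [0, 0, 0], "turn": 0},
  ],
)

```text
time: 31.45
ee_pos: [0.4607, 0.2825, 0.0614]
tcp_rot: [-0.501, 0.499, -0.499, 0.501]
wrist_force: [1.0, 0.0, -0.1]
opening: 0.0855
```

Request:
move_arm(
  series=[
    {"gripper": 1, "xyz": [0, -0.02, 0], "turn": 0},
    {"gripper": 1, "xyz": [0, -0.06, 0], "turn": 0},
    {"gripper": 1, "xyz": [0, -0.1, 0], "turn": 0},
    {"gripper": 1, "xyz": [0, -0.14, 0], "turn": 0},
    {"gripper": 1, "xyz": [0, -0.17, 0], "turn": 0},
  ],
)

```text
time: 31.95
ee_pos: [0.4611, 0.2827, 0.2341]
tcp_rot: [-0.5, 0.499, -0.5, 0.502]
wrist_force: [0.7, 0.5, 0.2]
opening: 0.0852
```

```bash
python3 -c "
from h import *
go(.445,-.2703,.23,0)
p,d,m=shot('wrist','w9.png');P=cloud(m,d).reshape(-1,3)
cv2.imwrite('pics/w9c.png',cv2.resize(p[100:320,140:420,::-1],None,fx=2.5,fy=2.5))
near=(np.hypot(P[:,0]-.4595,P[:,1]-.2825)<.045)
for z0,z1 in ((.0575,.0615),(.0615,.070),(.07,.1)):
    a=P[near&(P[:,2]>z0)&(P[:,2]<z1)]
    if len(a)>3:print(z0,len(a),cv2.minEnclosingCircle(a[:,:2].astype(np.float32)*1000),np.median(a[:,2]),a[:,2].max())
c=P[np.hypot(P[:,0]-.4595,P[:,1]-.2825)<.02];print('small: top',np.percentile(c[:,2],[2,50,98]))
"
```

```text
t 31.95 tcp [0.4611 0.2827 0.2341] ang -1.568 tilt [ 0.0029  0.0012 -1.    ] shift [ 0.5529  0.0034 -0.0177] turn -1.568 q [ 0.42  0.22  1.57 -0.    1.34  1.99] F [0.7 0.5 0.2] open 0.0852
0.0575 496 ((461.17327880859375, 281.97491455078125), 33.70505142211914) 0.059511992377035555 0.06149602596380377
0.0615 251 ((460.24603271484375, 282.0132751464844), 25.883243560791016) 0.06324274952028291 0.06588244988896264
small: top [0.01950002 0.31467927 0.3227777 ]
```

View pics/w9c.png

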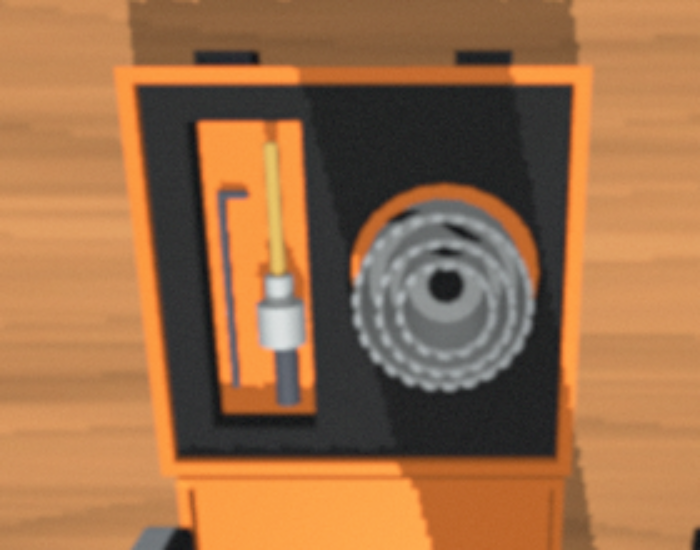

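Request:
move_arm(
  series=[
    {"gripper": 1, "xyz": [0.045, 0, -0.004], "turn": 0},
    {"gripper": 1, "xyz": [0.09, 0, -0.008], "turn": 0},
    {"gripper": 1, "xyz": [0.135, 0, -0.012], "turn": 0},
    {"gripper": 1, "xyz": [0.18, 0, -0.017], "turn": 0},
    {"gripper": 1, "xyz": [0.225, 0, -0.017], "turn": 0},
  ],
)

```text
time: 32.5
ee_pos: [0.4431, 0.0559, 0.2312]
tcp_rot: [0.501, -0.499, 0.499, -0.501]
wrist_force: [0.6, -0.8, 0.3]
opening: 0.0851
```

Request:
move_arm(
  series=[
    {"gripper": 1, "xyz": [0.045, 0, 0], "turn": 0},
    {"gripper": 1, "xyz": [0.09, 0, 0], "turn": 0},
    {"gripper": 1, "xyz": [0.135, 0, 0], "turn": 0},
    {"gripper": 1, "xyz": [0.18, 0, 0], "turn": 0},
    {"gripper": 1, "xyz": [0.225, 0, 0], "turn": 0},
  ],
)

```text
time: 33.0
ee_pos: [0.4444, -0.1694, 0.2313]
tcp_rot: [-0.501, 0.499, -0.5, 0.501]
wrist_force: [0.5, -0.3, -0.3]
opening: 0.0854
```

Request:
move_arm(
  series=[
    {"gripper": 1, "xyz": [0.04, 0, 0], "turn": -0.14},
    {"gripper": 1, "xyz": [0.08, 0, 0], "turn": -0.28},
    {"gripper": 1, "xyz": [0.1, 0, 0], "turn": -0.42},
    {"gripper": 1, "xyz": [0.103, 0, 0], "turn": -0.56},
    {"gripper": 1, "xyz": [0.103, 0, 0], "turn": -0.7},
  ],
)

```text
time: 33.5
ee_pos: [0.4449, -0.2718, 0.2308]
tcp_rot: [0.642, -0.296, 0.296, -0.642]
wrist_force: [-0.1, -1.0, 0.1]
opening: 0.0856
```

Request:
move_arm(
  series=[
    {"gripper": 1, "xyz": [0, 0, 0], "turn": -0.145},
    {"gripper": 1, "xyz": [0, 0, 0], "turn": -0.29},
    {"gripper": 1, "xyz": [0, 0, 0], "turn": -0.435},
    {"gripper": 1, "xyz": [0, 0, 0], "turn": -0.58},
    {"gripper": 1, "xyz": [0, 0, 0], "turn": -0.725},
  ],
)

```text
time: 34.0
ee_pos: [0.445, -0.2705, 0.231]
tcp_rot: [-0.705, 0.049, -0.048, 0.705]
wrist_force: [0.3, 0.2, 0.7]
opening: 0.0851
```

Request:
move_arm(
  series=[
    {"gripper": 1, "xyz": [0, 0, 0], "turn": -0.143},
    {"gripper": 1, "xyz": [0, 0, 0], "turn": -0.143},
    {"gripper": 1, "xyz": [0, 0, 0], "turn": -0.143},
    {"gripper": 1, "xyz": [0, 0, 0], "turn": -0.143},
    {"gripper": 1, "xyz": [0, 0, 0], "turn": -0.143},
  ],
)

```text
time: 34.5
ee_pos: [0.4451, -0.2706, 0.2313]
tcp_rot: [0.707, -0.0, 0.0, -0.707]
wrist_force: [-0.0, -0.0, 0.4]
opening: 0.0854
```

```bash
python3 -c "
from h import *
go(.4444,-.2703,.0896,0)
p,d,m=shot('top');P=cloud(m,d).reshape(-1,3)
p2,d2,m2=shot('scene');P2=cloud(m2,d2).reshape(-1,3)
for nm,Q in (('top',P),('scene',P2)):
  for c in ((.445,-.27),(.445,-.365)):
    a=Q[(np.hypot(Q[:,0]-c[0],Q[:,1]-c[1])<.04)&(Q[:,2]>.12)&(Q[:,2]<.16)];print(nm,c,len(a),a.mean(0).round(3) if len(a) else '')
"
```

```text
t 34.5 tcp [ 0.4451 -0.2706  0.2313] ang -0.0012 tilt [ 0.e+00 -1.e-04 -1.e+00] shift [-0.0007  0.1417  0.0003] turn -0.0012 q [-0.68  0.19  1.62 -0.    1.33 -0.68] F [-0.  -0.   0.4] open 0.0854
top (0.445, -0.27) 949 [ 0.443 -0.261  0.149]
top (0.445, -0.365) 0 
scene (0.445, -0.27) 723 [ 0.454 -0.261  0.144]
scene (0.445, -0.365) 533 [ 0.455 -0.36   0.133]
```

Request:
move_arm(
  series=[
    {"gripper": 1, "xyz": [-0.0007, 0.04, 0.0003], "turn": 0},
    {"gripper": 1, "xyz": [-0.0007, 0.08, 0.0003], "turn": 0},
    {"gripper": 1, "xyz": [-0.0007, 0.115, 0.0003], "turn": 0},
    {"gripper": 1, "xyz": [-0.0007, 0.138, 0.0003], "turn": 0},
    {"gripper": 1, "xyz": [-0.0007, 0.1425, 0.0003], "turn": 0},
  ],
)

```text
time: 35.1
ee_pos: [0.4426, -0.2689, 0.0861]
tcp_rot: [-0.706, 0.002, 0.002, 0.708]
wrist_force: [-0.7, -0.1, -0.4]
opening: 0.085
```

Request:
move_arm(
  grip_force=35,
  series=[
    {"gripper": 1, "xyz": [0, 0, 0], "turn": 0},
    {"gripper": 1, "xyz": [0, 0, 0], "turn": 0},
    {"gripper": -1, "xyz": [0, 0, 0], "turn": 0},
    {"gripper": -1, "xyz": [0, 0, 0], "turn": 0},
    {"gripper": -1, "xyz": [0, 0, 0], "turn": 0},
  ],
)

```text
time: 35.6
ee_pos: [0.4449, -0.2709, 0.0901]
tcp_rot: [0.708, 0.001, 0.0, -0.707]
wrist_force: [-1.2, -0.1, 5.4]
opening: 0.0522
```

Request:
move_arm(
  series=[
    {"gripper": -1, "xyz": [0, 0, 0], "turn": 0},
    {"gripper": -1, "xyz": [0, 0, 0], "turn": 0},
    {"gripper": -1, "xyz": [0, 0, 0], "turn": 0},
    {"gripper": -1, "xyz": [0, 0, 0], "turn": 0},
    {"gripper": -1, "xyz": [0, 0, 0], "turn": 0},
  ],
)

```text
time: 36.1
ee_pos: [0.4449, -0.2708, 0.0901]
tcp_rot: [0.708, 0.001, 0.0, -0.707]
wrist_force: [-1.1, 0.7, 5.4]
opening: 0.0523
```

```bash
python3 -c "
from h import *
go(.5666,-.0212,.26,0)"
```

```text
t 36.1 tcp [ 0.4449 -0.2708  0.0901] ang 0.0002 tilt [ 0.0015 -0.0016 -1.    ] shift [ 0.122  -0.1701  0.2493] turn 0.0002 q [-0.68  0.32  1.83 -0.    0.99 -0.68] F [-1.1  0.7  5.4] open 0.0523
```

Request:
move_arm(
  series=[
    {"gripper": -1, "xyz": [0, -0.02, 0], "turn": 0},
    {"gripper": -1, "xyz": [0, -0.06, 0], "turn": 0},
    {"gripper": -1, "xyz": [0, -0.1, 0], "turn": 0},
    {"gripper": -1, "xyz": [0, -0.14, 0], "turn": 0},
    {"gripper": -1, "xyz": [0, -0.16, 0], "turn": 0},
  ],
)

```text
time: 36.6
ee_pos: [0.4454, -0.271, 0.2524]
tcp_rot: [0.708, 0.002, 0.002, -0.706]
wrist_force: [0.4, -0.3, -2.1]
opening: 0.0526
```

Request:
move_arm(
  series=[
    {"gripper": -1, "xyz": [0.01, 0, 0.02], "turn": 0},
    {"gripper": -1, "xyz": [0.025, 0, 0.051], "turn": 0},
    {"gripper": -1, "xyz": [0.042, 0, 0.087], "turn": 0},
    {"gripper": -1, "xyz": [0.06, 0, 0.123], "turn": 0},
    {"gripper": -1, "xyz": [0.078, 0, 0.16], "turn": 0},
  ],
)

```text
time: 37.1
ee_pos: [0.5225, -0.1089, 0.2485]
tcp_rot: [-0.707, 0.0, -0.0, 0.707]
wrist_force: [0.5, -0.2, -2.2]
opening: 0.0525
```

Request:
move_arm(
  series=[
    {"gripper": -1, "xyz": [0.016, 0, 0.033], "turn": 0},
    {"gripper": -1, "xyz": [0.031, 0, 0.063], "turn": 0},
    {"gripper": -1, "xyz": [0.04, 0, 0.081], "turn": 0},
    {"gripper": -1, "xyz": [0.044, 0, 0.0893], "turn": 0},
    {"gripper": -1, "xyz": [0.044, 0, 0.0893], "turn": 0},
  ],
)

```text
time: 37.6
ee_pos: [0.5664, -0.0203, 0.2483]
tcp_rot: [0.707, 0.0, -0.001, -0.707]
wrist_force: [0.1, -0.9, -2.5]
opening: 0.0523
```

Request:
move_arm(
  series=[
    {"gripper": -1, "xyz": [0, 0.04, 0], "turn": 0},
    {"gripper": -1, "xyz": [0, 0.08, 0], "turn": 0},
    {"gripper": -1, "xyz": [0, 0.115, 0], "turn": 0},
    {"gripper": -1, "xyz": [0, 0.135, 0], "turn": 0},
    {"gripper": -1, "xyz": [0, 0.145, 0], "turn": 0},
  ],
)

```text
time: 38.1
ee_pos: [0.5643, -0.0223, 0.1015]
tcp_rot: [0.707, -0.002, -0.001, -0.707]
wrist_force: [0.2, -1.1, -2.9]
opening: 0.0521
```

```bash
python3 -c "
from h import *
go(.5666,-.0212,.0857,0)"
```

```text
t 38.1 tcp [ 0.5643 -0.0223  0.1015] ang -0.0014 tilt [-4.8e-03 -1.0e-04 -1.0e+00] shift [0.0024 0.0158 0.0011] turn -0.0014 q [-0.16  0.36  1.72 -0.    1.06 -0.16] F [ 0.2 -1.1 -2.9] open 0.0521
```

Request:
move_arm(
  series=[
    {"gripper": -1, "xyz": [0, 0.005, 0], "turn": 0},
    {"gripper": -1, "xyz": [0, 0.01, 0], "turn": 0},
    {"gripper": -1, "xyz": [0, 0.014, 0], "turn": 0},
    {"gripper": -1, "xyz": [0, 0.016, 0], "turn": 0},
    {"gripper": -1, "xyz": [0, 0.016, 0], "turn": 0},
  ],
)

```text
time: 38.6
ee_pos: [0.5666, -0.0211, 0.0881]
tcp_rot: [0.707, 0.0, 0.0, -0.707]
wrist_force: [-0.5, 0.8, -2.0]
opening: 0.0522
```

```bash
python3 -c "
from h import *
go(.5666,-.0212,.0857,0)"
```

```text
t 38.6 tcp [ 0.5666 -0.0211  0.0881] ang 0.0001 tilt [ 6.e-04 -2.e-04 -1.e+00] shift [-0.      0.0024 -0.0001] turn 0.0001 q [-0.16  0.38  1.73 -0.    1.03 -0.16] F [-0.5  0.8 -2. ] open 0.0522
```

Exactly over its spot, ~2 mm up. Lower, release, retreat, and on to the bottle.

Request:
move_arm(
  series=[
    {"gripper": -1, "xyz": [0, 0.001, 0], "turn": 0},
    {"gripper": -1, "xyz": [0, 0.002, 0], "turn": 0},
    {"gripper": -1, "xyz": [0, 0.002, 0], "turn": 0},
    {"gripper": 0.3, "xyz": [0, 0.002, 0], "turn": 0},
    {"gripper": 1, "xyz": [0, 0.002, 0], "turn": 0},
  ],
)

```text
time: 39.1
ee_pos: [0.5668, -0.0211, 0.0861]
tcp_rot: [0.707, 0.0, 0.0, -0.707]
wrist_force: [0.0, 0.2, 0.2]
opening: 0.0684
```

Request:
move_arm(
  series=[
    {"gripper": 1, "xyz": [0, 0, 0], "turn": 0},
    {"gripper": 1, "xyz": [0, 0, 0], "turn": 0},
    {"gripper": 1, "xyz": [0, -0.02, 0], "turn": 0},
    {"gripper": 1, "xyz": [0, -0.06, 0], "turn": 0},
    {"gripper": 1, "xyz": [0, -0.1, 0], "turn": 0},
  ],
)

```text
time: 39.6
ee_pos: [0.5658, -0.0209, 0.1862]
tcp_rot: [-0.707, 0.001, 0.001, 0.707]
wrist_force: [0.8, -0.2, -0.8]
opening: 0.0855
```

Request:
move_arm(
  series=[
    {"gripper": 1, "xyz": [0, -0.04, 0], "turn": 0},
    {"gripper": 1, "xyz": [-0.01, -0.05, -0.035], "turn": 0},
    {"gripper": 1, "xyz": [-0.025, -0.05, -0.075], "turn": 0},
    {"gripper": 1, "xyz": [-0.04, -0.05, -0.115], "turn": 0},
    {"gripper": 1, "xyz": [-0.055, -0.05, -0.155], "turn": 0},
  ],
)

```text
time: 40.1
ee_pos: [0.5108, -0.1772, 0.2362]
tcp_rot: [0.707, 0.001, 0.0, -0.707]
wrist_force: [0.1, 0.1, 0.5]
opening: 0.0855
```

Request:
move_arm(
  series=[
    {"gripper": 1, "xyz": [-0.015, 0, -0.04], "turn": 0},
    {"gripper": 1, "xyz": [-0.03, 0, -0.08], "turn": 0},
    {"gripper": 1, "xyz": [-0.045, 0, -0.12], "turn": 0},
    {"gripper": 1, "xyz": [-0.06, 0, -0.16], "turn": 0},
    {"gripper": 1, "xyz": [-0.066, 0, -0.19], "turn": 0},
  ],
)

```text
time: 40.6
ee_pos: [0.4438, -0.3684, 0.2359]
tcp_rot: [0.707, -0.001, 0.0, -0.707]
wrist_force: [0.7, 0.2, 0.4]
opening: 0.0853
```

```bash
python3 -c "
from h import *
go(.4455,-.3658,.0915,0)
p,d,m=shot('top');P=cloud(m,d).reshape(-1,3)
a=P[(np.hypot(P[:,0]-.565,P[:,1]+.019)<.04)&(P[:,2]>.146)&(P[:,2]<.156)];print('spray top',len(a),cv2.minEnclosingCircle(a[:,:2].astype(np.float32)*1000))
"
```

```text
t 40.6 tcp [ 0.4438 -0.3684  0.2359] ang -0.0019 tilt [-5.e-04 -8.e-04 -1.e+00] shift [0.0017 0.1444 0.0027] turn -0.0019 q [-0.81  0.28  1.49 -0.    1.37 -0.81] F [0.7 0.2 0.4] open 0.0853
spray top 620 ((564.8739624023438, -16.78173828125), 24.053483963012695)
```

Request:
move_arm(
  series=[
    {"gripper": 1, "xyz": [0.0015, 0.02, 0.002], "turn": 0},
    {"gripper": 1, "xyz": [0.0015, 0.065, 0.002], "turn": 0},
    {"gripper": 1, "xyz": [0.0015, 0.11, 0.002], "turn": 0},
    {"gripper": 1, "xyz": [0.0015, 0.138, 0.002], "turn": 0},
    {"gripper": 1, "xyz": [0.0015, 0.1445, 0.002], "turn": 0},
  ],
)

```text
time: 41.15
ee_pos: [0.445, -0.3618, 0.0877]
tcp_rot: [-0.705, 0.002, 0.002, 0.709]
wrist_force: [-1.1, -0.2, -0.1]
opening: 0.0853
```

Request:
move_arm(
  series=[
    {"gripper": 1, "xyz": [0, 0, 0], "turn": 0},
    {"gripper": 1, "xyz": [0, 0, 0], "turn": 0},
    {"gripper": -1, "xyz": [0, 0, 0], "turn": 0},
    {"gripper": -1, "xyz": [0, 0, 0], "turn": 0},
    {"gripper": -1, "xyz": [0, 0, 0], "turn": 0},
  ],
)

```text
time: 41.65
ee_pos: [0.4473, -0.3648, 0.0931]
tcp_rot: [0.708, 0.001, 0.0, -0.706]
wrist_force: [-1.5, 1.3, 6.3]
opening: 0.0547
```

Request:
move_arm(
  series=[
    {"gripper": -1, "xyz": [0, 0, 0], "turn": 0},
    {"gripper": -1, "xyz": [0, 0, 0], "turn": 0},
    {"gripper": -1, "xyz": [0, -0.02, 0], "turn": 0},
    {"gripper": -1, "xyz": [0, -0.06, 0], "turn": 0},
    {"gripper": -1, "xyz": [0, -0.1, 0], "turn": 0},
  ],
)

```text
time: 42.15
ee_pos: [0.4462, -0.3632, 0.1914]
tcp_rot: [-0.706, 0.001, 0.001, 0.708]
wrist_force: [0.4, -1.3, -3.3]
opening: 0.0545
```

Request:
move_arm(
  series=[
    {"gripper": -1, "xyz": [0, -0.04, 0], "turn": 0},
    {"gripper": -1, "xyz": [0, -0.08, 0], "turn": 0},
    {"gripper": -1, "xyz": [0.0, -0.085, 0.01], "turn": 0},
    {"gripper": -1, "xyz": [0.0, -0.085, 0.04], "turn": 0},
    {"gripper": -1, "xyz": [0.0, -0.085, 0.08], "turn": 0},
  ],
)

```text
time: 42.65
ee_pos: [0.4465, -0.2836, 0.2749]
tcp_rot: [-0.707, 0.001, -0.0, 0.707]
wrist_force: [0.5, 0.7, -2.3]
opening: 0.0546
```

```bash
python3 -c "
from h import *
go(.5626,.0548,.275,0)"
```

```text
t 42.65 tcp [ 0.4465 -0.2836  0.2749] ang -0.0023 tilt [-1.1e-03  8.0e-04 -1.0e+00] shift [1.154e-01 1.000e-04 3.387e-01] turn -0.0023 q [-0.7   0.18  1.52 -0.    1.44 -0.7 ] F [ 0.5  0.7 -2.3] open 0.0546
```

Request:
move_arm(
  series=[
    {"gripper": -1, "xyz": [0.012, 0, 0.034], "turn": -0.002},
    {"gripper": -1, "xyz": [0.025, 0, 0.074], "turn": -0.002},
    {"gripper": -1, "xyz": [0.039, 0, 0.114], "turn": -0.002},
    {"gripper": -1, "xyz": [0.053, 0, 0.154], "turn": -0.002},
    {"gripper": -1, "xyz": [0.067, 0, 0.194], "turn": -0.002},
  ],
)

```text
time: 43.15
ee_pos: [0.513, -0.0876, 0.2747]
tcp_rot: [-0.707, 0.0, 0.002, 0.707]
wrist_force: [1.1, -0.4, -3.5]
opening: 0.0547
```

Request:
move_arm(
  series=[
    {"gripper": -1, "xyz": [0.014, 0, 0.04], "turn": 0},
    {"gripper": -1, "xyz": [0.028, 0, 0.08], "turn": 0},
    {"gripper": -1, "xyz": [0.04, 0, 0.115], "turn": 0},
    {"gripper": -1, "xyz": [0.047, 0, 0.138], "turn": 0},
    {"gripper": -1, "xyz": [0.049, 0, 0.146], "turn": 0},
  ],
)

```text
time: 43.65
ee_pos: [0.5619, 0.059, 0.2744]
tcp_rot: [-0.707, -0.001, 0.003, 0.708]
wrist_force: [0.9, -0.9, -3.4]
opening: 0.055
```

```bash
python3 -c "
from h import *
go(.5626,.0558,.0875,0)"
```

```text
t 43.65 tcp [0.5619 0.059  0.2744] ang 0.0053 tilt [-0.0031  0.0013 -1.    ] shift [ 0.0013  0.1869 -0.0035] turn 0.0053 q [-0.02  0.24  1.45  0.    1.46 -0.02] F [ 0.9 -0.9 -3.4] open 0.055
```

Request:
move_arm(
  series=[
    {"gripper": -1, "xyz": [0, 0.01, 0], "turn": 0},
    {"gripper": -1, "xyz": [0, 0.05, 0], "turn": 0},
    {"gripper": -1, "xyz": [0, 0.09, 0], "turn": 0},
    {"gripper": -1, "xyz": [0, 0.13, 0], "turn": 0},
    {"gripper": -1, "xyz": [0, 0.155, 0], "turn": 0},
  ],
)

```text
time: 44.15
ee_pos: [0.5592, 0.0543, 0.1172]
tcp_rot: [0.707, -0.002, -0.002, -0.707]
wrist_force: [-0.2, 0.8, -2.9]
opening: 0.0547
```

Request:
move_arm(
  series=[
    {"gripper": -1, "xyz": [0, 0.01, 0], "turn": 0},
    {"gripper": -1, "xyz": [0, 0.017, 0], "turn": 0},
    {"gripper": -1, "xyz": [0, 0.021, 0], "turn": 0},
    {"gripper": -1, "xyz": [0, 0.021, 0], "turn": 0},
    {"gripper": -1, "xyz": [0, 0.021, 0], "turn": 0},
  ],
)

```text
time: 44.65
ee_pos: [0.5635, 0.0559, 0.1015]
tcp_rot: [0.707, 0.002, 0.0, -0.707]
wrist_force: [0.6, 0.0, -3.0]
opening: 0.0546
```

```bash
python3 -c "
from h import *
go(.5626,.0558,.0885,0)"
```

```text
t 44.65 tcp [0.5635 0.0559 0.1015] ang 0.002 tilt [ 2.4e-03 -2.0e-04 -1.0e+00] shift [-0.001   0.013  -0.0001] turn 0.002 q [-0.02  0.36  1.72 -0.    1.06 -0.03] F [ 0.6  0.  -3. ] open 0.0546
```

Request:
move_arm(
  series=[
    {"gripper": -1, "xyz": [0, 0.005, 0], "turn": 0},
    {"gripper": -1, "xyz": [0, 0.009, 0], "turn": 0},
    {"gripper": -1, "xyz": [0, 0.011, 0], "turn": 0},
    {"gripper": -1, "xyz": [0, 0.012, 0], "turn": 0},
    {"gripper": -1, "xyz": [0, 0.012, 0], "turn": 0},
  ],
)

```text
time: 45.15
ee_pos: [0.5624, 0.0562, 0.0892]
tcp_rot: [0.707, 0.001, -0.001, -0.707]
wrist_force: [-2.2, 0.4, 4.2]
opening: 0.0547
```

Request:
move_arm(
  series=[
    {"gripper": -1, "xyz": [0, 0.001, 0], "turn": 0},
    {"gripper": -1, "xyz": [0, 0.001, 0], "turn": 0},
    {"gripper": -1, "xyz": [0, 0.001, 0], "turn": 0},
    {"gripper": 0.3, "xyz": [0, 0.001, 0], "turn": 0},
    {"gripper": 1, "xyz": [0, 0.001, 0], "turn": 0},
  ],
)

```text
time: 45.65
ee_pos: [0.5633, 0.0561, 0.0881]
tcp_rot: [0.707, 0.002, -0.0, -0.707]
wrist_force: [0.7, 0.3, -0.3]
opening: 0.0687
```

Request:
move_arm(
  series=[
    {"gripper": 1, "xyz": [0, 0, 0], "turn": 0},
    {"gripper": 1, "xyz": [0, 0, 0], "turn": 0},
    {"gripper": 1, "xyz": [0, -0.02, 0], "turn": 0},
    {"gripper": 1, "xyz": [0, -0.06, 0], "turn": 0},
    {"gripper": 1, "xyz": [0, -0.1, 0], "turn": 0},
  ],
)

```text
time: 46.15
ee_pos: [0.5622, 0.0561, 0.1874]
tcp_rot: [0.707, -0.0, -0.002, -0.707]
wrist_force: [1.4, 0.3, -0.1]
opening: 0.0851
```

Request:
move_arm(
  series=[
    {"gripper": 1, "xyz": [0, -0.04, 0], "turn": 0},
    {"gripper": 1, "xyz": [-0.03, -0.08, 0], "turn": 0},
    {"gripper": 1, "xyz": [-0.07, -0.1, 0], "turn": 0},
    {"gripper": 1, "xyz": [-0.115, -0.1, 0], "turn": 0},
    {"gripper": 1, "xyz": [-0.16, -0.1, 0], "turn": 0},
  ],
)

```text
time: 46.65
ee_pos: [0.4017, 0.0557, 0.2878]
tcp_rot: [0.707, 0.001, -0.0, -0.707]
wrist_force: [-0.8, 0.9, 0.2]
opening: 0.0854
```

Request:
move_arm(
  series=[
    {"gripper": 1, "xyz": [-0.02, 0, 0], "turn": 0},
    {"gripper": 1, "xyz": [-0.04, 0, 0], "turn": 0},
    {"gripper": 1, "xyz": [-0.04, 0, 0], "turn": 0},
    {"gripper": 1, "xyz": [-0.04, 0, 0], "turn": 0},
    {"gripper": 1, "xyz": [-0.04, 0, 0], "turn": 0},
  ],
)

```text
time: 47.15
ee_pos: [0.3639, 0.0556, 0.2873]
tcp_rot: [0.707, 0.001, -0.0, -0.707]
wrist_force: [0.6, 0.6, 0.1]
opening: 0.0853
```

```bash
python3 -c "
from h import *
go(.5626,.0558,.0885,0)
for n in ('top','scene'):
  p,d,m=shot(n,n+'_end.png');P=cloud(m,d).reshape(-1,3)
  for nm,c,z0,z1 in (('spray',(.566,-.019),.146,.156),('oil',(.5625,.055),.112,.145),('tin',(.659,.112),.026,.034)):
    a=P[(np.hypot(P[:,0]-c[0],P[:,1]-c[1])<.035)&(P[:,2]>z0)&(P[:,2]<z1)];print(n,nm,len(a),cv2.minEnclosingCircle(a[:,:2].astype(np.float32)*1000))
  a=P[(np.hypot(P[:,0]-.442,P[:,1]+.005)<.05)&(P[:,2]>.055)&(P[:,2]<.068)];print('tape',cv2.minAreaRect(a[:,:2].astype(np.float32)*1000))
  z=np.load(n+'0.npz');Q=cloud(m,z['d']).reshape(-1,3)
  a=Q[(np.hypot(Q[:,0]-.659,Q[:,1]-.112)<.035)&(Q[:,2]>.026)&(Q[:,2]<.034)];print('tin0',cv2.minEnclosingCircle(a[:,:2].astype(np.float32)*1000))
"
```

```text
t 47.15 tcp [0.3639 0.0556 0.2873] ang 0.0019 tilt [ 8.e-04 -0.e+00 -1.e+00] shift [ 0.1985  0.199  -0.0002] turn 0.0019 q [-0.04 -0.08  1.77 -0.    1.44 -0.04] F [0.6 0.6 0.1] open 0.0853
top spray 623 ((564.7828979492188, -16.847623825073242), 23.971078872680664)
top oil 822 ((559.438232421875, 54.97881317138672), 27.814979553222656)
top tin 537 ((658.3843994140625, 115.85005950927734), 29.831758499145508)
tape ((441.4356994628906, -4.878763198852539), (61.971370697021484, 30.526309967041016), 21.88872528076172)
tin0 ((659.052490234375, 116.0502700805664), 30.558103561401367)
scene spray 493 ((568.0685424804688, -16.434833526611328), 23.79723358154297)
scene oil 775 ((562.4208984375, 55.2230224609375), 28.392396926879883)
scene tin 546 ((660.5526733398438, 111.54927062988281), 25.900495529174805)
tape ((444.5024108886719, -4.204383850097656), (62.599342346191406, 30.53619384765625), 21.58222198486328)
tin0 ((660.4929809570312, 111.66671752929688), 26.08689308166504)
```

View pics/scene_end.png

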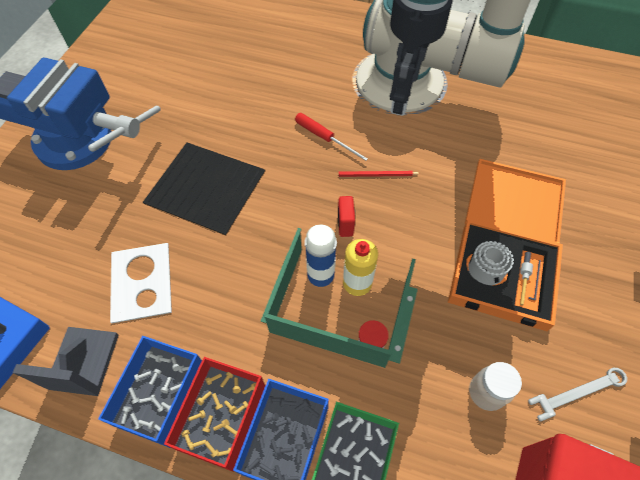

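```bash
python3 -c "
from h import *
print(robot.hand_in())"
```

```text
the job is handed in; nothing more can be done
None
```

The hole-saw set is back in its case, and I handed the job in at about 47 s of the 144 s allowed; no verdict is reported.

- **Order of work:** I stood the can and then the bottle on the mat. I fetched the hidden saw, which turned out to be the large one, and nested large, medium and small teeth up in the pocket. Then I put the can and the bottle back.
- **Saws:** After nesting, the wrist camera measured rims at about 56, 60 and 64 mm. Those are the heights expected when each saw rests right down inside the next.
- **Can and bottle:** Both stand upright in the stall. The can is about 2–4 mm off its starting spot, sideways. The bottle is about 2 mm off.
- **Left alone:** The tape measure and tin are unmoved within measuring error.
- **Forces:** The highest wrist force I saw was about 20 N, when the can touched down on the mat.
- **Checks that disagreed:** The top and scene cameras differ by about 2–4 mm in x. The medium saw's rim could not be measured separately in those two views. I relied on the wrist camera and on the saws going in with no sign of contact.

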